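Stack the washed tea glasses loosely on their own stands

ROBOT

A 7-joint arm with a two-finger parallel gripper is mounted at the origin on the work surface. World frame = base frame: x ahead of the robot, y to its left, z up, the work surface at z = 0. Lengths are in m, angles in rad, forces in N, time in s.
With the tool pointing down it reaches from about 0.425 to 0.875 m from the base axis. Payload 4.7 kg.
Tool frame: the origin (TCP) lies midway between the tips of the shut fingers; the grasp point (between the pads) lies 19 mm behind it; y points along the fingers, x is the direction in which the jaws open and shut, and the axes are right-handed (so a half turn about y gives the same grasp; the last joint's range is limited). The gripper opens to 85 mm and grips with 20 to 120 N. Pads are 22 mm wide; open, the fingers measure 114 mm over their backs; the gripper's body (76 mm by 85 mm) begins 54 mm behind the grasp point. The pads swing forward as they close: fully open they stand 13 mm farther back than shut.
Start: joints at [-1.148, 0.321, -0.07, 1.45, 0.023, 1.371, -0.057], TCP at [0.258, 0.596, 0.231] pointing down, gripper open.
Joint ranges: [-2.86, 2.86], [-0.3, 2.09], [-1.38, 1.24], [0.06, 2.45], [-1.56, 4.7], [0.09, 2.05], [-2.69, 2.69]. Speed limits (rad/s): [2.57, 2.57, 3.14, 3.14, 3.14, 3.14, 3.14].

INTERFACE

Orientations are given as a rotation vector (axis times angle).
In Python, from plant import robot gives the robot as it stands.
- The arm moves only by the tool servo_tool, never from a script. Its argument "plan" is a list of rows, each an object with "claw": the gripper's target within -1 to 1 (fully open at 1, half-way at 0, shut at -1); "travel": the shift along the tool's x, y, z in cm, a list of three; "turn": the turn, a rotation vector about the tool's x, y, z in rad, a list of three. In form: [{"claw": claw, "travel": [x, y, z], "turn": [ax, ay, az]}, ...]. A call has 1 to 10 rows; each row is the pose to reach, as a shift and turn from the pose commanded when the call began, along the tool's axes at that moment; what a row does not reach only later rows make up. A row lasts 1/12 s, in which the tool goes at most 41.7 mm and 7.16 degrees, less where a joint would pass 70% of its speed; a pose out of reach is approached as far as the arm can. A call with a gripper value outside its range is refused whole. The fingers move at their own pace and stop on an object; "newtons" is the grip in N (left out, the last holds). Time passes only in rows, so rows that repeat a pose let the fingers close. It gives the time, the measured TCP pose, the force and the opening at its end, in the units of the state.
- robot.get_obs(): the state, without advancing time (a new reading comes with each control period).
- robot.snapshot(name): name is "scene" or "top"; returns (picture, depth): 400x640x3 uint8, red, green, blue; 400x640 float32, m along the optical axis (not along the pixel's ray), 0 where there is no reading.
- robot.camera_model(name): a dict with "camera_matrix" (3x3 intrinsics, pixels), "dist_coeffs" ([k1, k2, p1, p2, k3] as OpenCV has them; the pictures are not rectified), "position" and "orientation" of the camera in the world. Camera axes: x right, y up, looking along -z (the intrinsics and any distortion apply to the point x, -y, -z); pixel columns grow to the right and rows downward; lengths in m; the calibration is good to about 2 mm. A picture is of the moment at which its call begins. camera_model takes no time and is no camera call.
- robot.finish_job(): hands the job in, once; it reports no verdict.
The state is a dict: "time_s": time; "joints": joint angles; "dq": joint speeds; "effort": joint torques, N m; "tcp_pos": TCP position; "tcp_rot": TCP orientation; "wrist_force": force on the tool from outside, world axes, zero at the start; "torque": the same for the moment, N m; "grip_width": finger opening in m.
Only numpy, scipy, OpenCV 4.12 (cv2) and the standard library are available. Lean on these libraries where they do the work, as an engineer would, in place of code of your own. Each camera call takes 0.05 s, during which the arm holds its last target.

TASK

Put the washed glasses away: move every glass from the draining tray to the stand whose tag pictures its kind, tall ones on one stand and small ones on the other, rim up, the first of each kind standing inside the wire holder and each next one nested inside the one below. Lower each glass gently until it just rests in the one below and let go, so that the stack is straight and the glasses stay loose: do not press or drop them into one another, or they wedge and crack. Leave the plate, the mug and the cutlery cup alone.

Things in the scene. Friction and masses are not known exactly. Their poses are not given: they have to be found in the camera images.
- tall1: tall iced-tea glass of pale green glass: plain tapered tumbler, rim up, 110 mm high, 66 mm across the rim, 46 across the foot, walls 3.5 mm, 160 to 250 g, no handle. Origin: centre of the underside, z to the rim. One of three, may be absent. Another set loosely in it rests on the walls, foot about 37.8 mm above this foot; there is no shoulder inside, pressing wedges the cones deeper
- tall2: tall iced-tea glass of pale green glass: plain tapered tumbler, rim up, 110 mm high, 66 mm across the rim, 46 across the foot, walls 3.5 mm, 160 to 250 g, no handle. Origin: centre of the underside, z to the rim. One of three, may be absent. Another set loosely in it rests on the walls, foot about 37.8 mm above this foot; there is no shoulder inside, pressing wedges the cones deeper
- tall3: tall iced-tea glass of pale green glass: plain tapered tumbler, rim up, 110 mm high, 66 mm across the rim, 46 across the foot, walls 3.5 mm, 160 to 250 g, no handle. Origin: centre of the underside, z to the rim. One of three, may be absent. Another set loosely in it rests on the walls, foot about 37.8 mm above this foot; there is no shoulder inside, pressing wedges the cones deeper
- small1: small tea glass of pale green glass: plain tapered tumbler, rim up, 85 mm high, 54 mm across the rim, 37 across the foot, walls 3.6 mm, 105 to 160 g, no handle. Origin: centre of the underside, z to the rim. One of two, may be absent. Another set loosely in it rests on the walls, foot about 35.3 mm above this foot; there is no shoulder inside, pressing wedges the cones deeper
- small2: small tea glass of pale green glass: plain tapered tumbler, rim up, 85 mm high, 54 mm across the rim, 37 across the foot, walls 3.6 mm, 105 to 160 g, no handle. Origin: centre of the underside, z to the rim. One of two, may be absent. Another set loosely in it rests on the walls, foot about 35.3 mm above this foot; there is no shoulder inside, pressing wedges the cones deeper
- tall_stand: aluminium stacking stand, loose on the worktop, 1 kg: base plate 100 x 100 x 6 mm and a round tapered wire holder in the middle (8 uprights and a top ring of 5 mm wire), 51 mm wide inside at the foot, 63 at the top, 75 mm high in all; on the plate's +x edge leans a white tag, 60 mm wide, 40 mm high, with the black picture of a tall, large glass. Origin: centre of the underside, z up
- small_stand: aluminium stacking stand, loose on the worktop, 1 kg: base plate 100 x 100 x 6 mm and a round tapered wire holder in the middle (8 uprights and a top ring of 5 mm wire), 42 mm wide inside at the foot, 51 at the top, 55 mm high in all; on the plate's +x edge leans a white tag, 60 mm wide, 40 mm high, with the black picture of a short, small glass. Origin: centre of the underside, z up
- tall_stand_well (a point): centre of the floor inside the wire holder of the tall glasses' stand, 6 mm above the worktop: the foot of the lowest tall glass stands here, 2.5 mm of play all round; z up
- small_stand_well (a point): centre of the floor inside the wire holder of the small glasses' stand, 6 mm above the worktop: the foot of the lowest small glass stands here, 2.5 mm of play all round; z up
- drainer: white enamel draining tray, fixed, 300 x 380 mm (its x, y), floor 8 mm above the worktop, rim 13 mm high; the washed glasses start on it, at least 110 mm from centre to centre. Origin at the centre of the underside
- plate: bystander: blue-rimmed white porcelain plate, 210 mm across, 18 mm high, origin at the centre of its underside; leave it alone
- mug: bystander: clear glass mug, 80 mm across, 95 mm high, handle at its +y side, origin at the centre of its underside; leave it alone
- cutlery_cup: bystander: grey plastic cutlery cup, 88 mm across, 115 mm high, with cutlery standing out of it to about 175 mm, origin at the centre of its underside; leave it alone

How it is judged:
At the end, for the whole second after the job is handed in: Each glass present is upright (within 0.07 rad), at rest, within 12 mm of the axis of its kind's stand: the lowest on the floor, each next one nested at its loose resting height (37.8 mm a step for tall, 35.3 mm for small, -1.8 to +5 mm), neither hung up nor wedged (horizontal distance between each of tall1, tall2, tall3 and tall_stand_well below 0.012 m and angle between each of tall1, tall2, tall3, small1, small2's own z axis and vertical below 0.07 rad and (z of tall1 in the frame of tall_stand_well between -0.002 and 0.004 m or z of tall1 in the frame of tall_stand_well between 0.034 and 0.0428 m or z of tall1 in the frame of tall_stand_well between 0.07 and 0.0816 m) and linear speed of each of tall1, tall2, tall3, small1, small2 below 0.02 m/s and (z of tall2 in the frame of tall_stand_well between -0.002 and 0.004 m or z of tall2 in the frame of tall_stand_well between 0.034 and 0.0428 m or z of tall2 in the frame of tall_stand_well between 0.07 and 0.0816 m) and (z of tall3 in the frame of tall_stand_well between -0.002 and 0.004 m or z of tall3 in the frame of tall_stand_well between 0.034 and 0.0428 m or z of tall3 in the frame of tall_stand_well between 0.07 and 0.0816 m) and horizontal distance between each of small1, small2 and small_stand_well below 0.012 m and (z of small1 in the frame of small_stand_well between -0.002 and 0.004 m or z of small1 in the frame of small_stand_well between 0.0315 and 0.0403 m) and (z of small2 in the frame of small_stand_well between -0.002 and 0.004 m or z of small2 in the frame of small_stand_well between 0.0315 and 0.0403 m) and distance between tall1 and tall2 above 0.036 m and distance between each of tall1, tall2 and tall3 above 0.036 m and distance between small1 and small2 above 0.0335 m); the robot touches nothing.
It fails at once if two glasses are pressed into each other with a contact force above 50 N (a push of about 30 N) (contact force between tall1 and tall2 above 50 N or contact force between any of tall1, tall2 and tall3 above 50 N or contact force between small1 and small2 above 50 N).
It fails at once if the plate, mug or cutlery cup is pushed more than 30 mm away or knocked over (distance of any of plate, mug, cutlery_cup from where it was at the start of the episode above 0.03 m or angle between any of plate, mug, cutlery_cup's own z axis and vertical above 0.4 rad).
Of tall1, tall2, tall3, small1, small2 only 4 to 5 are there at a start; the rules pass over those that are not, and their reading is None.
At some moment in a run one of tall_stand, small_stand may be knocked a few centimetres aside while the robot is not near it.
It also fails if it takes over 208 s, if anything falls off the work surface, if the arm or the gripper's body presses on something with over 40 N, if the wrist force passes 120 N, or if a joint passes its speed limit or range.

## Working session

There is one attempt and no reset: what is moved stays moved. The work goes in short steps, Python scripts to look and compute and a tool call to move; the robot and the scene stay as the last step left them, time stands still between calls to the robot, and variables do not carry over. Pictures are saved under pics/ and viewed, and the job is handed in when it is done.

Besides the shell and the picture viewer there is one more tool, called after ">>>" by a JSON object that holds its "name" and its "arguments". servo_tool: Moves the arm, as the interface text tells. Its arguments: {"type":"object","properties":{"plan":{"type":"array","items":{"type":"object","properties":{"claw":{"type":"number"},"travel":{"type":"array","items":{"type":"number"}},"turn":{"type":"array","items":{"type":"number"}}}}},"newtons":{"type":"number"}},"required":["plan"]}

```bash
ls; mkdir -p pics
cat > h.py <<'E'
import numpy as np,cv2
from plant import robot
from scipy.spatial.transform import Rotation as R
def cam(n):
    m=robot.camera_model(n);K=np.array(m["camera_matrix"],float);D=np.array(m["dist_coeffs"],float)
    o=np.array(m["orientation"],float);p=np.array(m["position"],float)
    Rm=o if o.shape==(3,3) else (R.from_rotvec(o) if o.size==3 else R.from_quat(o)).as_matrix()
    return K,D,Rm,p
def rays(n,px):
    K,D,Rm,p=cam(n)
    u=cv2.undistortPoints(np.array(px,float).reshape(-1,1,2),K,D).reshape(-1,2)
    d=np.c_[u[:,0],-u[:,1],-np.ones(len(u))]@Rm.T
    return p,d
def onplane(n,px,z):
    p,d=rays(n,px);return p+d*((z-p[2])/d[:,2])[:,None]
def proj(n,P):
    K,D,Rm,p=cam(n);q=(np.array(P,float).reshape(-1,3)-p)@Rm
    q=q*[1,-1,-1]
    return cv2.projectPoints(q,np.zeros(3),np.zeros(3),K,D)[0].reshape(-1,2)
def snap(n,tag):
    im,d=robot.snapshot(n);cv2.imwrite(f"pics/{tag}.png",cv2.cvtColor(im,cv2.COLOR_RGB2BGR));np.save(f"pics/{tag}.npy",d);return im,d
E
python3 - <<'E'
from h import *
print(robot.get_obs())
for n in("scene","top"):
    print(robot.camera_model(n)); snap(n,n+"0")
E
```

```text
pics
{'time_s': 0.0, 'joints': array([-1.14788461,  0.32179334, -0.07008933,  1.45168729,  0.02260166,
        1.37078587, -0.05690307]), 'dq': array([-0.00061718, -0.0002926 , -0.00087113, -0.00041241, -0.00115631,
        0.00138794,  0.00086757]), 'effort': array([-1.69448893e-03, -4.93586183e+01, -3.82893216e-01, -3.14337373e+01,
        1.30121529e-02,  1.10165161e-02, -3.04500293e-05]), 'tcp_pos': array([0.25821623, 0.59592252, 0.23023662]), 'tcp_rot': array([-1.37644201, -0.90193218,  0.90443441]), 'wrist_force': array([-0.53724563, -0.3104749 , -0.01448085]), 'torque': array([0.00305794, 0.05662992, 0.01969786]), 'grip_width': 0.08548504858880485}
{'camera_matrix': array([[363.14843426,   0.        , 314.85675384],
       [  0.        , 363.14843426, 200.41866683],
       [  0.        ,   0.        ,   1.        ]]), 'dist_coeffs': array([0.02220466, 0.        , 0.        , 0.        , 0.        ]), 'position': array([1.21173579, 0.70633264, 0.79112875]), 'orientation': array([0.41097058, 1.06571136, 2.1780183 ])}
{'camera_matrix': array([[437.05014654,   0.        , 321.14884642],
       [  0.        , 437.05014654, 209.23171267],
       [  0.        ,   0.        ,   1.        ]]), 'dist_coeffs': array([-0.09703098,  0.        ,  0.        ,  0.        ,  0.        ]), 'position': array([0.20122137, 0.03009211, 1.82601683]), 'orientation': array([ 0.15154273, -0.16528042, -1.59957314])}
```

View pics/scene0.png

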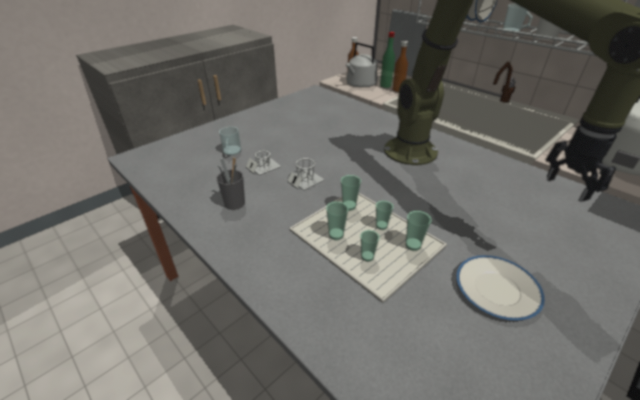

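View pics/top0.png

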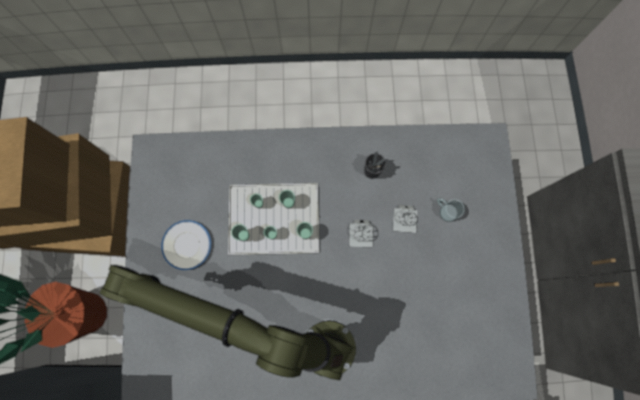

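Run:
```python
from h import *
print(R.from_rotvec(robot.get_obs()['tcp_rot']).as_matrix().round(3))
im=cv2.imread('pics/top0.png');c=im[100:400,80:460] 
cv2.imwrite('pics/top0c.png',cv2.resize(c,None,fx=2,fy=2,interpolation=cv2.INTER_CUBIC)[:600,:760])
```

```text
[[ 0.397 -0.001 -0.918]
 [ 0.918 -0.002  0.397]
 [-0.002 -1.    -0.   ]]
```

The scene shows five glasses on the tray: three tall (scene about 337,220; 350,193; 416,231) and two small (383,215; 369,246). The stands are at about (305,172) and (262,160). I'll zoom in on the stands and tray.

Run:
```python
from h import *
im=cv2.imread('pics/scene0.png')
a=cv2.resize(im[140:200,230:340],None,fx=7,fy=7,interpolation=cv2.INTER_CUBIC);cv2.imwrite('pics/sc_st.png',a)
a=cv2.resize(im[165:300,285:450],None,fx=4,fy=4,interpolation=cv2.INTER_CUBIC);cv2.imwrite('pics/sc_tr.png',a)
im=cv2.imread('pics/top0.png')
a=cv2.resize(im[195:255,335:475],None,fx=5,fy=5,interpolation=cv2.INTER_CUBIC);cv2.imwrite('pics/t_st.png',a)
a=cv2.resize(im[175:262,220:330],None,fx=6,fy=6,interpolation=cv2.INTER_CUBIC);cv2.imwrite('pics/t_tr.png',a)
```

```text
(no output)
```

View pics/sc_st.png

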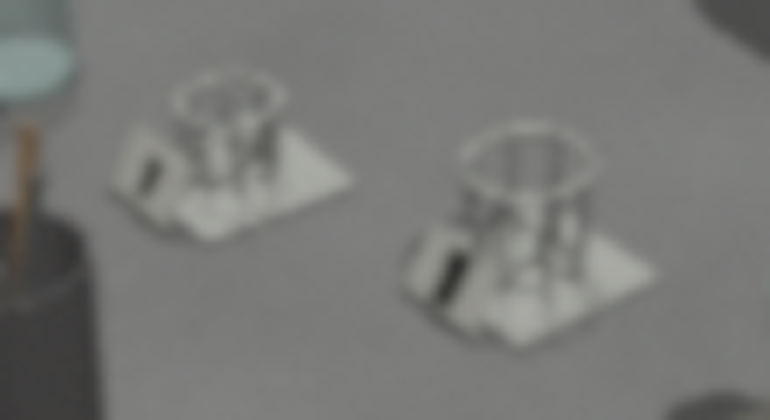

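View pics/sc_tr.png

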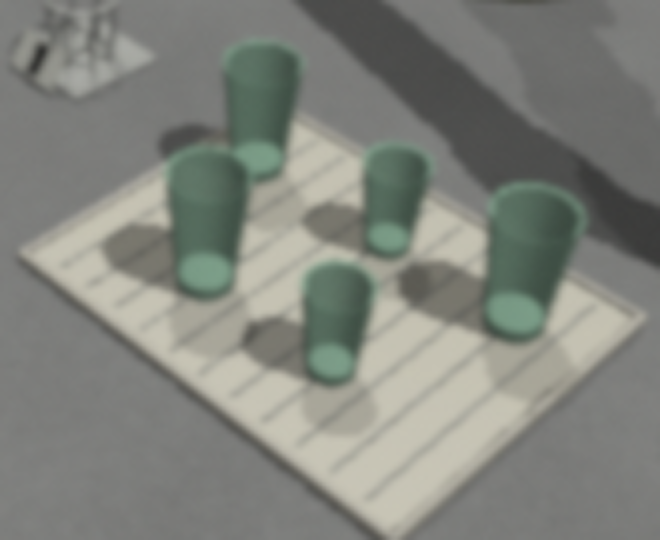

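View pics/t_st.png

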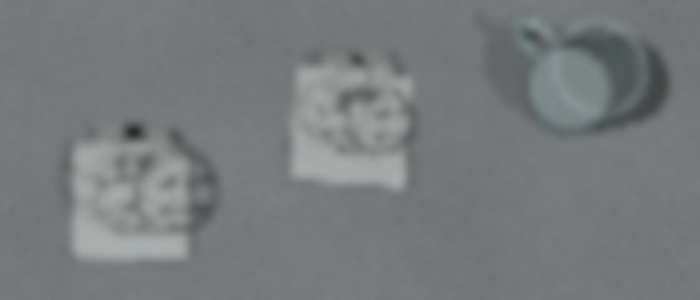

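View pics/t_tr.png

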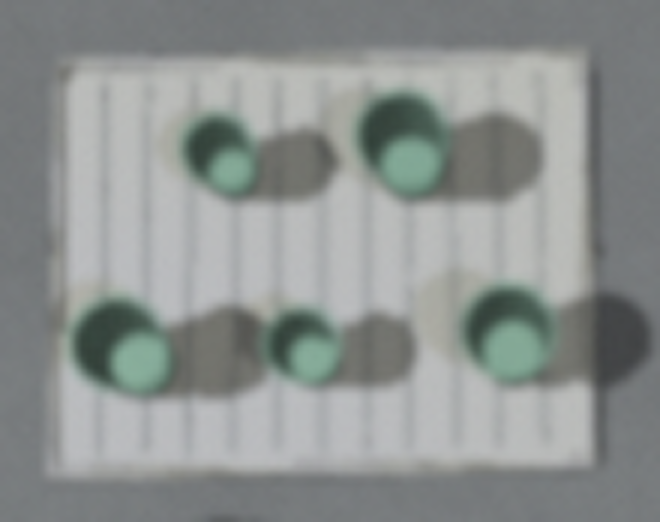

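```bash
cat >> h.py <<'E'
def feet(im,roi,z,n):
    x0,y0,x1,y1=roi
    f=cv2.resize(im[y0:y1,x0:x1],None,fx=4,fy=4,interpolation=cv2.INTER_CUBIC).astype(int)
    r,g,b=f[...,0],f[...,1],f[...,2]
    green=(g-r>18).astype(np.uint8)
    br=((g-r>18)&(g>135)).astype(np.uint8)
    out=[]
    nn,l,st,c=cv2.connectedComponentsWithStats(green)
    for i in range(1,nn):
        if st[i,4]<300: continue
        m=((l==i)&(br>0)).astype(np.uint8)
        k,l2,s2,c2=cv2.connectedComponentsWithStats(m)
        px=None
        if k>1:
            j=1+np.argmax(s2[1:,4]); px=(c2[j]+.5)/4-.5+[x0,y0]
        out.append((st[i,:5],(c[i]+.5)/4-.5+[x0,y0],px,s2[j,4] if k>1 else 0,onplane(n,[px],z)[0] if px is not None else None))
    return out
E
python3 - <<'E'
from h import *
for n,roi in(("top",(225,178,325,258)),("scene",(285,165,450,300))):
    im=cv2.cvtColor(cv2.imread(f'pics/{n}0.png'),cv2.COLOR_BGR2RGB)
    print(im[195,287],im[230,242])
    for o in feet(im,roi,.012,n): print(n,o[0],o[1].round(1),o[2],o[3],o[4])
    d=np.load(f'pics/{n}0.npy'); print(d[200,270:300].round(3) if n=="top" else 0)
E
```

```text
[60 76 68] [ 90 115 103]
top [ 229   49   50   70 2161] [288.6 199.5] [287.87378286 202.12548685] 1027 [0.60575655 0.14795669 0.012     ]
top [ 110   65   41   53 1226] [258.1 201.4] [258.03384956 203.13163717] 565 [0.60574945 0.27504893 0.012     ]
top [ 290  177   60   66 2351] [305.7 230.9] [305.107  233.3618] 1250 [0.4693038  0.07848494 0.012     ]
top [  51  186   44   65 1766] [242.8 233.9] [242.93251604 235.03425756] 1091 [0.47090617 0.33957795 0.012     ]
top [ 156  195   51   49 1497] [270.9 233. ] [272.01677751 234.12197703] 827 [0.47075495 0.21723459 0.012     ]
[1.871 1.867 1.863 1.862 1.856 1.862 1.862 1.867 1.856 1.747 1.751 1.789
 1.82  1.826 1.85  1.855 1.852 1.856 1.853 1.846 1.843 1.855 1.854 1.845
 1.751 1.86  1.863 1.865 1.865 1.866]
[124 125 122] [122 123 121]
scene [  167    41   124   254 13045] [340.9 206.6] [336.14589666 232.38069909] 1316 [0.59812474 0.1424242  0.012     ]
scene [ 366  143   66  112 4085] [381.9 213.4] [381.85183109 223.80287743] 669 [0.46411505 0.2161821  0.012     ]
scene [ 486  183   98  155 7321] [414.3 228.7] [413.5537176  242.72663711] 1466 [0.46329631 0.33558654 0.012     ]
scene [ 303  262   57  120 4564] [366.8 244.6] [367.58490312 254.71461249] 929 [0.60057987 0.27176476 0.012     ]
0
```

```bash
cat >> h.py <<'E'
def tri(pt,ps):
    p1,d1=rays("top",[pt]);p2,d2=rays("scene",[ps]);d1=d1[0]/np.linalg.norm(d1[0]);d2=d2[0]/np.linalg.norm(d2[0])
    A=np.c_[d1,-d2];s=np.linalg.lstsq(A,p2-p1,rcond=None)[0]
    a=p1+s[0]*d1;b=p2+s[1]*d2
    return (a+b)/2,np.linalg.norm(a-b)
def circ(c,z,r):
    t=np.linspace(0,2*np.pi,60,endpoint=False);return np.c_[c[0]+r*np.cos(t),c[1]+r*np.sin(t),np.full(60,z)]
E
python3 - <<'E'
from h import *
T={};S={}
imt=cv2.imread('pics/top0.png');ims=cv2.imread('pics/scene0.png')
ft=feet(imt[...,::-1],(225,178,325,258),.012,"top")
fs=feet(ims[...,::-1],(285,165,450,300),.012,"scene")
fs+=feet(ims[...,::-1],(335,170,362,210),.012,"scene")[:1]
for s in fs:print(s[2],s[4])
P=[]
for t in ft:
    best=min(fs,key=lambda s:np.linalg.norm(s[4][:2]-t[4][:2]-[-.006,-.004]))
    p,e=tri(t[2],best[2]);print(p.round(4),e.round(4));P.append(p)
big=[cv2.resize(i,None,fx=4,fy=4,interpolation=cv2.INTER_CUBIC) for i in(imt,ims)]
for k,p in enumerate(P):
    tall=k in(0,2,3);h,r,f=(.118,.033,.023) if tall else(.093,.027,.0185)
    for n,b in(("top",0),("scene",1)):
        for z,rr,c in((h,r,(0,0,255)),(.008,f,(255,0,0))):
            q=((proj(n,circ(p,z,rr))+.5)*4-.5).round().astype(int);cv2.polylines(big[b],[q],True,c,1)
cv2.imwrite('pics/ov_t.png',big[0][700:1050,890:1310]);cv2.imwrite('pics/ov_s.png',big[1][670:1190,1150:1800])
E
```

```text
[336.14589666 232.38069909] [0.59812474 0.1424242  0.012     ]
[381.85183109 223.80287743] [0.46411505 0.2161821  0.012     ]
[413.5537176  242.72663711] [0.46329631 0.33558654 0.012     ]
[367.58490312 254.71461249] [0.60057987 0.27176476 0.012     ]
[349.47526455 203.74960317] [0.46214536 0.0747476  0.012     ]
[0.604  0.1476 0.0194] 0.0003
[0.6046 0.2745 0.017 ] 0.0002
[0.468  0.0789 0.0178] 0.0013
[0.4698 0.3386 0.0187] 0.0004
[0.4693 0.2179 0.0166] 0.0028
```

View pics/ov_t.png

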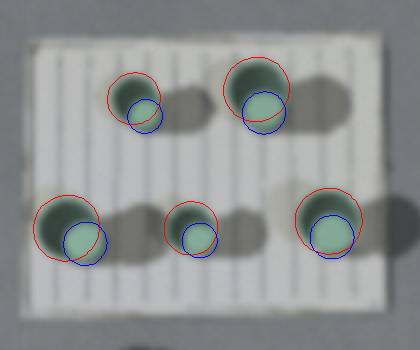

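View pics/ov_s.png

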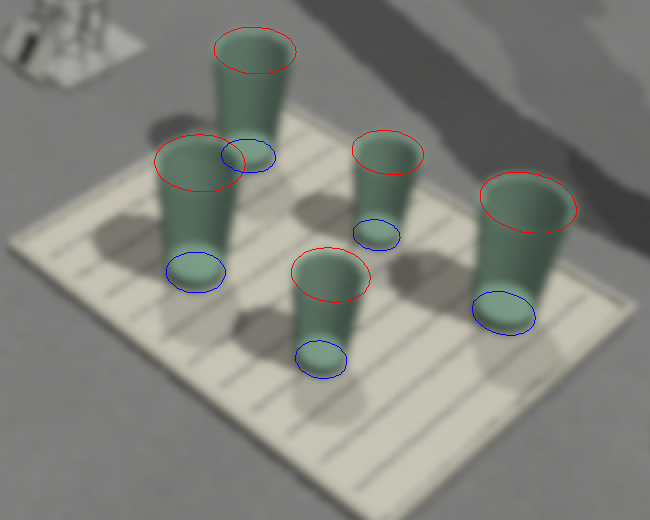

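```bash
cat > st.py <<'E'
from h import *
def edges(tag,roi):
    im=cv2.cvtColor(cv2.imread(f'pics/{tag}.png'),cv2.COLOR_BGR2GRAY).astype(float)
    x0,y0,x1,y1=roi
    f=cv2.resize(im[y0:y1,x0:x1],None,fx=4,fy=4,interpolation=cv2.INTER_CUBIC)
    m=(f>140).astype(np.uint8)
    n,l,s,c=cv2.connectedComponentsWithStats(m);j=1+np.argmax(s[1:,4])
    cn=cv2.findContours((l==j).astype(np.uint8),cv2.RETR_EXTERNAL,cv2.CHAIN_APPROX_NONE)[0]
    cn=max(cn,key=len);cn=cv2.convexHull(cn)
    return cv2.minAreaRect(cn),cn,(x0,y0)
if __name__=="__main__":
    for roi in((340,212,390,255),(388,198,424,238)):
        r,cn,o=edges('top0',roi)
        b=(cv2.boxPoints(r)+.5)/4-.5+o
        print(r,b.round(1).tolist());print(onplane("top",b,.006).round(4))
E
python3 st.py
python3 - <<'E'
import cv2
im=cv2.imread('pics/top0.png',0);print(im[238:252:1,362]);print(im[243,340:385]);print(im[228:238,362+40],im[230,388:424])
E
```

```text
((83.0, 92.0), (96.0, 92.0), 90.0) [[348.9, 222.6], [371.9, 222.6], [371.9, 246.6], [348.9, 246.6]]
[[ 0.5096 -0.1075  0.006 ]
 [ 0.5062 -0.2049  0.006 ]
 [ 0.4044 -0.1991  0.006 ]
 [ 0.4078 -0.1027  0.006 ]]
((67.95293426513672, 88.11175537109375), (94.2599868774414, 95.94731140136719), 4.39870548248291) [[391.9, 230.7], [393.8, 206.8], [417.3, 208.6], [415.4, 232.5]]
[[ 0.4686 -0.2879  0.006 ]
 [ 0.5714 -0.3027  0.006 ]
 [ 0.5601 -0.4034  0.006 ]
 [ 0.4573 -0.3874  0.006 ]]
[143 142 134 142 161 170 173 168 151 128 120 119 121 121]
[116 115 117 117 116 119 118 117 123 143 164 172 171 172 172 172 172 172
 170 170 171 170 170 170 170 169 169 169 170 169 168 162 139 117 115 118
 120 119 120 120 120 120 119 120 119]
[169 170 164 151 128 120 120 120 120 121] [122 122 123 121 122 133 144 148 148 147 152 155 160 164 164 167 167 165
 165 165 165 163 165 166 167 168 168 157 130 114 116 118 118 119 117 117]
```

```bash
cat > ov.py <<'E'
from h import *
import sys
def ov(tt,ts,stands,out):
    big=[cv2.resize(cv2.imread(f'pics/{t}.png'),None,fx=6,fy=6,interpolation=cv2.INTER_CUBIC) for t in(tt,ts)]
    for (x,y,yaw,ri,h) in stands:
        for n,b in(("top",0),("scene",1)):
            sq=np.array([[.05,.05],[-.05,.05],[-.05,-.05],[.05,-.05]])@np.array([[np.cos(yaw),np.sin(yaw)],[-np.sin(yaw),np.cos(yaw)]])+[x,y]
            for P,c in((circ((x,y),h-.0025,ri+.0025),(0,0,255)),(np.c_[sq,np.full(4,.006)],(255,0,0))):
                q=((proj(n,P)+.5)*6-.5).round().astype(int);cv2.polylines(big[b],[q],True,c,1)
    for n,b in(("top",0),("scene",1)):
        q=np.vstack([proj(n,[[s[0],s[1],.05]]) for s in stands]);c=((q.min(0)+q.max(0))/2*6).astype(int)
        cv2.imwrite(f'pics/{out}_{n}.png',big[b][max(0,c[1]-220):c[1]+220,max(0,c[0]-330):c[0]+330])
if __name__=="__main__":
    ov('top0','scene0',[(.457,-.1533,-.03,.0315,.075),(.513,-.3445,-.12,.0255,.055)],'os0')
E
python3 ov.py
```

```text
(no output)
```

View pics/os0_top.png

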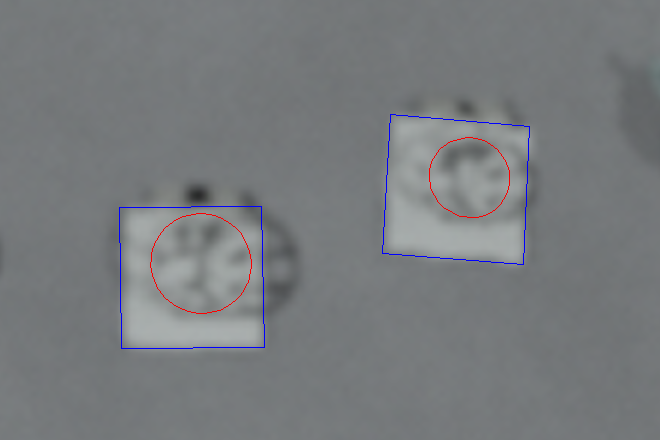

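View pics/os0_scene.png

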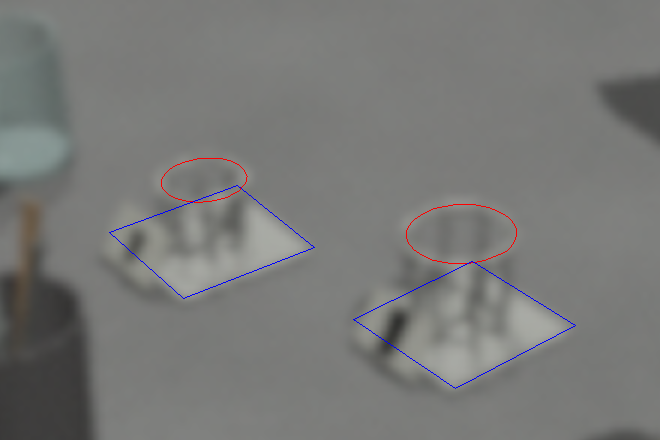

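```bash
cat > go.py <<'E'
from h import *
import sys
o=robot.get_obs();M=R.from_rotvec(o['tcp_rot']).as_matrix()
def go(x,y,z,yaw=0.):
    Mt=np.array([[np.cos(yaw),0,-np.sin(yaw)],[np.sin(yaw),0,np.cos(yaw)],[0,-1,0]])
    t=np.array([x,y,z])-o['tcp_pos']
    print("travel cm",(M.T@t*100).round(2),"turn",R.from_matrix(M.T@Mt).as_rotvec().round(3),"t",o['time_s'],"pos",o['tcp_pos'].round(4),"F",o['wrist_force'].round(2),"w",round(o['grip_width'],4))
if __name__=="__main__": go(*map(float,sys.argv[1:]))
E
python3 go.py .604 .1476 .20
```

```text
travel cm [-27.4    3.09 -49.55] turn [ 1.000e-03  1.162e+00 -1.000e-03] t 0.1 pos [0.2582 0.596  0.2304] F [-0.1   0.56  0.05] w 0.0856
```

>>> {"name": "servo_tool", "arguments": {"plan": [{"claw": 1,"travel": [-13.7,1.5,-24.8],"turn": [0,1.162,0]},{"claw": 1,"travel": [-13.7,1.5,-24.8],"turn": [0,1.162,0]},{"claw": 1,"travel": [-13.7,1.5,-24.8],"turn": [0,1.162,0]},{"claw": 1,"travel": [-27.4,3.1,-49.5],"turn": [0,1.162,0]},{"claw": 1,"travel": [-27.4,3.1,-49.5],"turn": [0,1.162,0]},{"claw": 1,"travel": [-27.4,3.1,-49.5],"turn": [0,1.162,0]},{"claw": 1,"travel": [-27.4,3.1,-49.5],"turn": [0,1.162,0]},{"claw": 1,"travel": [-27.4,3.1,-49.5],"turn": [0,1.162,0]},{"claw": 1,"travel": [-27.4,3.1,-49.5],"turn": [0,1.162,0]},{"claw": 1,"travel": [-27.4,3.1,-49.5],"turn": [0,1.162,0]}]}}

```text
time_s: 0.93
tcp_pos: [0.513, 0.265, 0.2083]
tcp_rot: [-1.571, 0.005, -0.004]
wrist_force: [0.4, 0.4, 1.1]
grip_width: 0.0854
```

```bash
python3 go.py .604 .1476 .20
```

```text
travel cm [  9.17   0.83 -11.69] turn [-0.    -0.005 -0.   ] t 0.9333 pos [0.513  0.265  0.2083] F [0.41 0.44 1.06] w 0.0854
```

>>> {"name": "servo_tool", "arguments": {"plan": [{"claw": 1,"travel": [9.1,0.8,-11.7],"turn": [0,0,0]},{"claw": 1,"travel": [9.1,0.8,-11.7],"turn": [0,0,0]},{"claw": 1,"travel": [9.1,0.8,-11.7],"turn": [0,0,0]},{"claw": 1,"travel": [9.1,0.8,-11.7],"turn": [0,0,0]},{"claw": 1,"travel": [9.1,0.8,-11.7],"turn": [0,0,0]},{"claw": 1,"travel": [9.1,0.8,-11.7],"turn": [0,0,0]},{"claw": 1,"travel": [9.1,0.8,-11.7],"turn": [0,0,0]},{"claw": 1,"travel": [9.1,0.8,-11.7],"turn": [0,0,0]}]}}

```text
time_s: 1.6
tcp_pos: [0.6025, 0.1519, 0.2004]
tcp_rot: [-1.57, -0.002, 0.003]
wrist_force: [0.1, -0.5, -0.4]
grip_width: 0.0854
```

```bash
python3 go.py .604 .1476 .20
python3 - <<'E'
from h import *
im,d=snap("scene","s1")
im=cv2.imread('pics/s1.png');cv2.imwrite('pics/s1c.png',cv2.resize(im[60:300,220:480],None,fx=2.5,fy=2.5,interpolation=cv2.INTER_CUBIC))
E
```

```text
travel cm [ 0.15  0.04 -0.43] turn [-0.001  0.003 -0.001] t 1.6 pos [0.6025 0.1519 0.2004] F [ 0.09 -0.48 -0.4 ] w 0.0854
```

View pics/s1c.png

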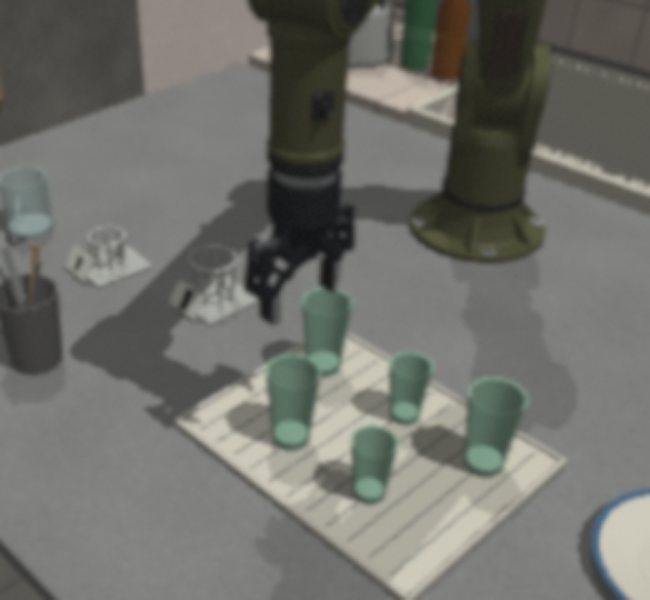

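>>> {"name": "servo_tool", "arguments": {"plan": [{"claw": 1,"travel": [0.1,3.0,-0.4],"turn": [0,0,0]},{"claw": 1,"travel": [0.1,6.0,-0.4],"turn": [0,0,0]},{"claw": 1,"travel": [0.1,6.0,-0.4],"turn": [0,0,0]},{"claw": 1,"travel": [0.1,6.0,-0.4],"turn": [0,0,0]},{"claw": 1,"travel": [0.1,6.0,-0.4],"turn": [0,0,0]}]}}

```text
time_s: 2.07
tcp_pos: [0.6048, 0.147, 0.1421]
tcp_rot: [-1.57, -0.002, -0.0]
wrist_force: [1.0, 0.5, 0.1]
grip_width: 0.0853
```

```bash
python3 go.py .604 .1476 .08
python3 - <<'E'
from h import *
im,d=snap("scene","s2");snap("top","t2")
im=cv2.imread('pics/s2.png');cv2.imwrite('pics/s2c.png',cv2.resize(im[150:270,270:430],None,fx=4.5,fy=4.5,interpolation=cv2.INTER_CUBIC))
E
```

```text
travel cm [-0.09  6.21  0.06] turn [-0.001  0.001  0.002] t 2.0667 pos [0.6048 0.147  0.1421] F [1.   0.54 0.14] w 0.0853
```

View pics/s2c.png

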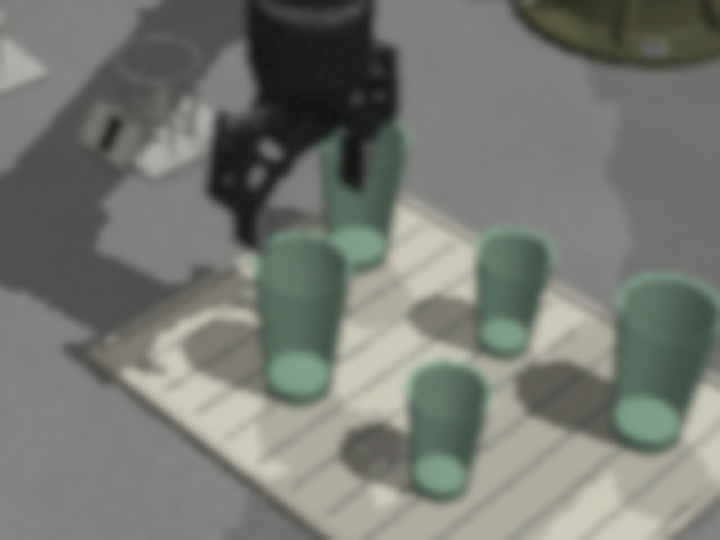

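>>> {"name": "servo_tool", "arguments": {"plan": [{"claw": 1,"travel": [-0.1,3.0,0.1],"turn": [0,0,0]},{"claw": 1,"travel": [-0.1,5.0,0.1],"turn": [0,0,0]},{"claw": 1,"travel": [-0.1,6.2,0.1],"turn": [0,0,0]},{"claw": 1,"travel": [-0.1,6.2,0.1],"turn": [0,0,0]},{"claw": 1,"travel": [-0.1,6.2,0.1],"turn": [0,0,0]},{"claw": 1,"travel": [-0.1,6.2,0.1],"turn": [0,0,0]}]}}

```text
time_s: 2.67
tcp_pos: [0.6047, 0.1472, 0.0804]
tcp_rot: [-1.57, -0.002, -0.002]
wrist_force: [0.9, 0.7, 0.6]
grip_width: 0.0852
```

>>> {"name": "servo_tool", "arguments": {"plan": [{"claw": -0.3,"travel": [0,0,0],"turn": [0,0,0]},{"claw": -0.3,"travel": [0,0,0],"turn": [0,0,0]},{"claw": -0.3,"travel": [0,0,0],"turn": [0,0,0]},{"claw": -0.3,"travel": [0,0,0],"turn": [0,0,0]},{"claw": -0.3,"travel": [0,0,0],"turn": [0,0,0]},{"claw": -0.3,"travel": [0,0,0],"turn": [0,0,0]},{"claw": -0.3,"travel": [0,0,0],"turn": [0,0,0]}], "newtons": 25}}

```text
time_s: 3.25
tcp_pos: [0.6045, 0.1471, 0.0805]
tcp_rot: [-1.57, -0.002, -0.002]
wrist_force: [-1.0, -0.1, 6.2]
grip_width: 0.0622
```

```bash
python3 go.py .604 .1476 .08
python3 - <<'E'
from h import *
im,d=snap("scene","s3");snap("top","t3")
im=cv2.imread('pics/s3.png');cv2.imwrite('pics/s3c.png',cv2.resize(im[150:270,270:430],None,fx=4.5,fy=4.5,interpolation=cv2.INTER_CUBIC))
E
```

```text
travel cm [-0.05  0.05  0.05] turn [-0.001  0.     0.003] t 3.25 pos [0.6045 0.1471 0.0805] F [-1.04 -0.08  6.15] w 0.0622
```

View pics/s3c.png

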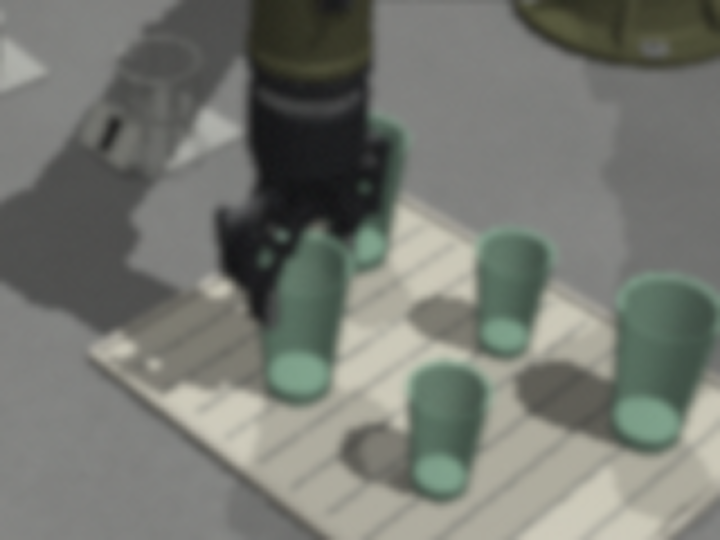

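Run:
```python
from h import *
im=cv2.imread('pics/s3.png');b=cv2.resize(im,None,fx=8,fy=8,interpolation=cv2.INTER_CUBIC)
for z,c in((.08,(0,0,255)),(.085,(0,255,255)),(.09,(255,0,0))):
    for dx in(.033,.038,.043):
        q=((proj("scene",[[.6045+dx,.147+s*.011,z] for s in(-1,1)])+.5)*8-.5).round().astype(int)
        cv2.line(b,tuple(q[0].tolist()),tuple(q[1].tolist()),c,1)
c=((proj("scene",[[.64,.147,.085]])[0])*8).astype(int)
cv2.imwrite('pics/tip.png',b[c[1]-250:c[1]+150,c[0]-200:c[0]+250])
```

```text
(no output)
```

View pics/tip.png

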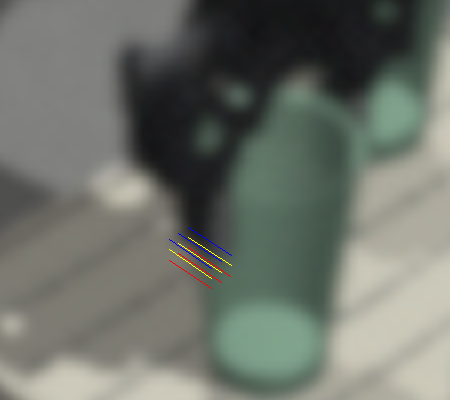

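>>> {"name": "servo_tool", "arguments": {"plan": [{"claw": -0.3,"travel": [0,-1,0],"turn": [0,0,0]},{"claw": -0.3,"travel": [0,-3,0],"turn": [0,0,0]},{"claw": -0.3,"travel": [0,-6,0],"turn": [0,0,0]},{"claw": -0.3,"travel": [0,-9,0],"turn": [0,0,0]},{"claw": -0.3,"travel": [0,-12,0],"turn": [0,0,0]},{"claw": -0.3,"travel": [0,-13,0],"turn": [0,0,0]},{"claw": -0.3,"travel": [0,-13,0],"turn": [0,0,0]},{"claw": -0.3,"travel": [0,-13,0],"turn": [0,0,0]}]}}

```text
time_s: 4.02
tcp_pos: [0.603, 0.1469, 0.2081]
tcp_rot: [-1.571, 0.0, 0.0]
wrist_force: [-0.5, -0.1, -2.0]
grip_width: 0.0626
```

```bash
python3 go.py .457 -.153 .21
python3 - <<'E'
from h import *
im,d=snap("scene","s4");snap("top","t4")
im=cv2.imread('pics/s4.png');cv2.imwrite('pics/s4c.png',cv2.resize(im[100:270,230:430],None,fx=3.5,fy=3.5,interpolation=cv2.INTER_CUBIC))
im=cv2.imread('pics/t4.png');cv2.imwrite('pics/t4c.png',cv2.resize(im[150:290,200:450],None,fx=3,fy=3,interpolation=cv2.INTER_CUBIC))
E
```

```text
travel cm [-14.6   -0.19 -29.99] turn [-0.  0. -0.] t 4.0167 pos [0.603  0.1469 0.2081] F [-0.52 -0.06 -2.04] w 0.0626
```

View pics/s4c.png

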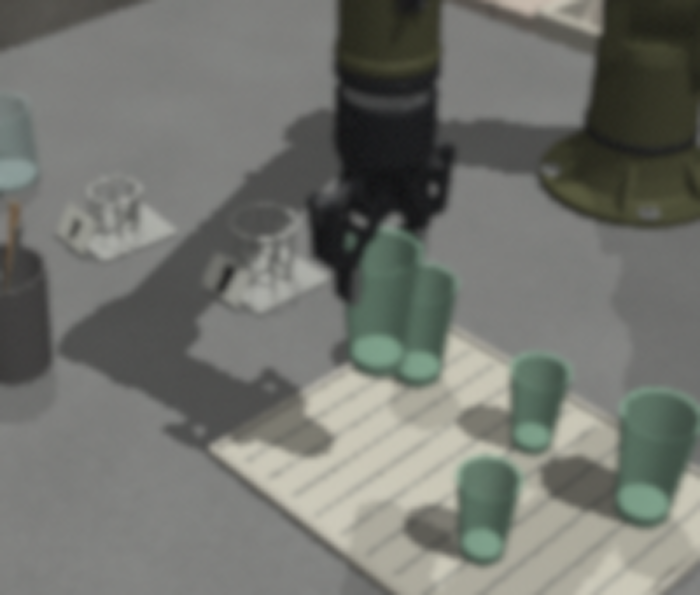

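View pics/t4c.png

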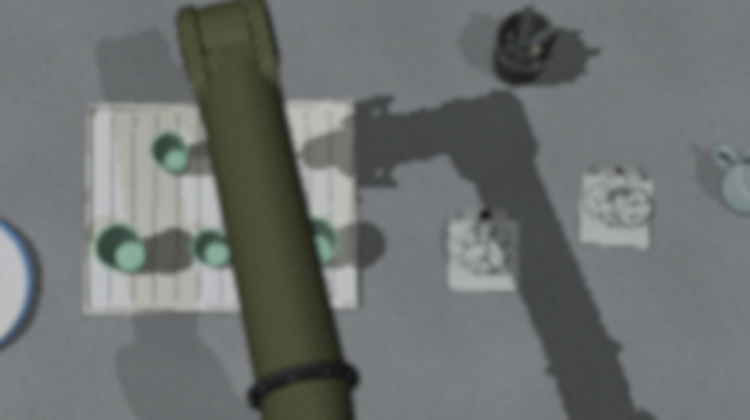

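Run:
```python
from h import *
im=cv2.imread('pics/s4.png')[...,::-1]
for o in feet(im,(322,180,346,210),.146,"scene"): print(o[2],o[3],o[4])
print(onplane("scene",[[336.15,232.38]],.0185), onplane("top",[[287.87,202.13]],.0185))
```

```text
[337.47313249 199.70304792] 1419 [0.60200904 0.14670173 0.146     ]
[[0.60323248 0.14713533 0.0185    ]] [[0.604288   0.14755077 0.0185    ]]
```

>>> {"name": "servo_tool", "arguments": {"plan": [{"claw": -0.3,"travel": [-1.2,-0.2,-2.5],"turn": [0,0,0]},{"claw": -0.3,"travel": [-2.9,-0.2,-6.0],"turn": [0,0,0]},{"claw": -0.3,"travel": [-4.5,-0.2,-9.5],"turn": [0,0,0]},{"claw": -0.3,"travel": [-6.3,-0.2,-13.0],"turn": [0,0,0]},{"claw": -0.3,"travel": [-8.0,-0.2,-16.5],"turn": [0,0,0]},{"claw": -0.3,"travel": [-9.7,-0.2,-20.0],"turn": [0,0,0]},{"claw": -0.3,"travel": [-11.4,-0.2,-23.5],"turn": [0,0,0]},{"claw": -0.3,"travel": [-13.0,-0.2,-26.8],"turn": [0,0,0]},{"claw": -0.3,"travel": [-14.2,-0.2,-29.2],"turn": [0,0,0]},{"claw": -0.3,"travel": [-14.6,-0.2,-30.0],"turn": [0,0,0]}]}}

```text
time_s: 4.95
tcp_pos: [0.4537, -0.1578, 0.2089]
tcp_rot: [-1.572, 0.008, -0.003]
wrist_force: [0.4, -1.1, -1.8]
grip_width: 0.0625
```

>>> {"name": "servo_tool", "arguments": {"plan": [{"claw": -0.3,"travel": [0,0,0],"turn": [0,0,0]},{"claw": -0.3,"travel": [0,0,0],"turn": [0,0,0]},{"claw": -0.3,"travel": [0,0,0],"turn": [0,0,0]}]}}

```text
time_s: 5.2
tcp_pos: [0.4577, -0.1512, 0.2098]
tcp_rot: [-1.57, -0.001, 0.003]
wrist_force: [0.4, 1.5, -2.0]
grip_width: 0.0627
```

```bash
python3 go.py .457 -.153 .14
python3 - <<'E'
from h import *
im,d=snap("scene","s5");snap("top","t5")
im=cv2.imread('pics/s5.png');cv2.imwrite('pics/s5c.png',cv2.resize(im[90:220,220:370],None,fx=4.5,fy=4.5,interpolation=cv2.INTER_CUBIC))
print([ (o[2],o[3]) for o in feet(im[...,::-1],(280,130,330,190),.146,"scene")],proj("scene",[[.457,-.153,.146]]))
E
```

```text
travel cm [-0.07  6.98 -0.19] turn [-0.001  0.003 -0.001] t 5.2 pos [ 0.4577 -0.1512  0.2098] F [ 0.35  1.54 -2.01] w 0.0627
[(array([305.59574883, 144.86056942]), np.int32(641))] [[304.96715529 145.250455  ]]
```

View pics/s5c.png

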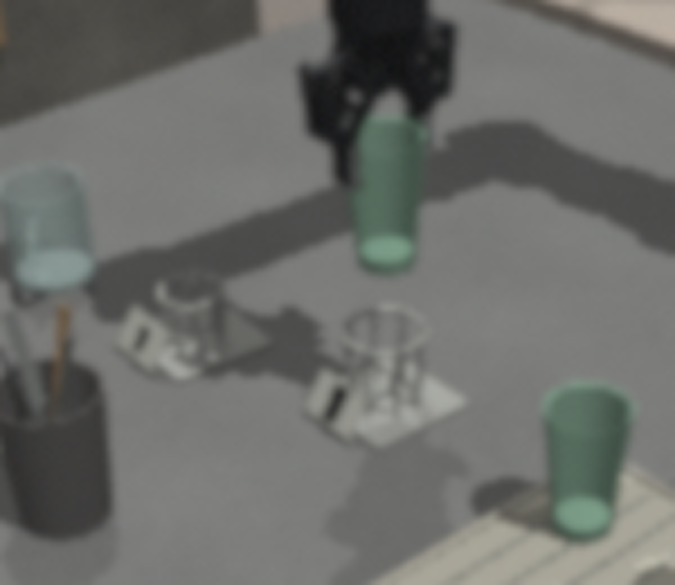

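>>> {"name": "servo_tool", "arguments": {"plan": [{"claw": -0.3,"travel": [0,2.0,-0.2],"turn": [0,0,0]},{"claw": -0.3,"travel": [0,4.0,-0.2],"turn": [0,0,0]},{"claw": -0.3,"travel": [0,6.0,-0.2],"turn": [0,0,0]},{"claw": -0.3,"travel": [0,7.0,-0.2],"turn": [0,0,0]},{"claw": -0.3,"travel": [0,8.0,-0.2],"turn": [0,0,0]},{"claw": -0.3,"travel": [0,9.0,-0.2],"turn": [0,0,0]},{"claw": -0.3,"travel": [0,9.0,-0.2],"turn": [0,0,0]},{"claw": -0.3,"travel": [0,9.0,-0.2],"turn": [0,0,0]}]}}

```text
time_s: 5.97
tcp_pos: [0.4575, -0.155, 0.1206]
tcp_rot: [-1.571, 0.0, 0.001]
wrist_force: [0.4, -0.9, -1.4]
grip_width: 0.0625
```

```bash
python3 go.py .457 -.153 .08
python3 - <<'E'
from h import *
im,d=snap("scene","s6")
im=cv2.imread('pics/s6.png');cv2.imwrite('pics/s6c.png',cv2.resize(im[110:210,250:360],None,fx=6,fy=6,interpolation=cv2.INTER_CUBIC))
E
```

```text
travel cm [-0.05  4.06  0.2 ] turn [ 0.  0. -0.] t 5.9667 pos [ 0.4575 -0.155   0.1206] F [ 0.38 -0.92 -1.45] w 0.0625
```

View pics/s6c.png

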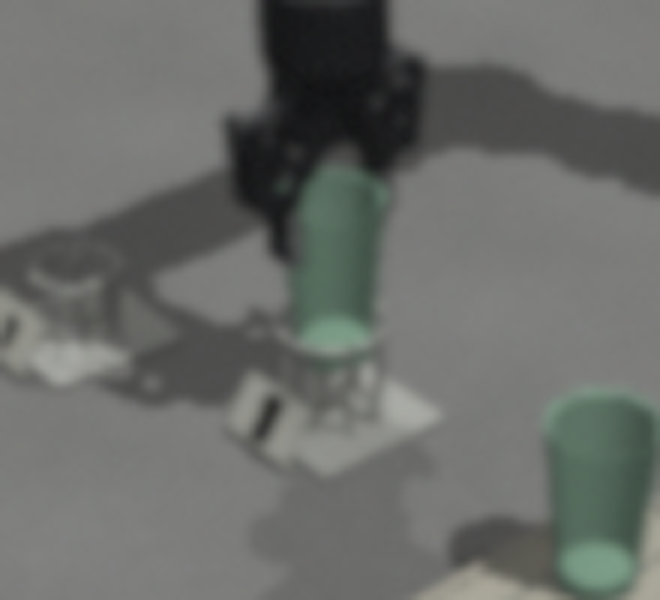

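>>> {"name": "servo_tool", "arguments": {"plan": [{"claw": -0.3,"travel": [0,0.7,0.1],"turn": [0,0,0]},{"claw": -0.3,"travel": [0,1.4,0.1],"turn": [0,0,0]},{"claw": -0.3,"travel": [0,2.1,0.1],"turn": [0,0,0]},{"claw": -0.3,"travel": [0,2.8,0.1],"turn": [0,0,0]},{"claw": -0.3,"travel": [0,3.3,0.1],"turn": [0,0,0]},{"claw": -0.3,"travel": [0,3.6,0.1],"turn": [0,0,0]},{"claw": -0.3,"travel": [0,3.6,0.1],"turn": [0,0,0]},{"claw": -0.3,"travel": [0,3.6,0.1],"turn": [0,0,0]}]}}

```text
time_s: 6.68
tcp_pos: [0.4573, -0.1542, 0.0844]
tcp_rot: [-1.571, 0.0, 0.0]
wrist_force: [0.2, 0.6, -2.5]
grip_width: 0.0627
```

```bash
python3 go.py .457 -.153 .0785
```

```text
travel cm [-0.03  0.59  0.12] turn [ 0. -0. -0.] t 6.6833 pos [ 0.4573 -0.1542  0.0844] F [ 0.23  0.57 -2.49] w 0.0627
```

Foot should be 6 mm above the floor; lowering in small steps while watching the force.

>>> {"name": "servo_tool", "arguments": {"plan": [{"claw": -0.3,"travel": [0,0.2,0],"turn": [0,0,0]},{"claw": -0.3,"travel": [0,0.4,0],"turn": [0,0,0]},{"claw": -0.3,"travel": [0,0.5,0],"turn": [0,0,0]},{"claw": -0.3,"travel": [0,0.5,0],"turn": [0,0,0]},{"claw": -0.3,"travel": [0,0.5,0],"turn": [0,0,0]},{"claw": -0.3,"travel": [0,0.5,0],"turn": [0,0,0]}]}}

```text
time_s: 7.18
tcp_pos: [0.4575, -0.1541, 0.0797]
tcp_rot: [-1.571, -0.0, -0.0]
wrist_force: [-0.1, 0.6, -0.9]
grip_width: 0.0625
```

>>> {"name": "servo_tool", "arguments": {"plan": [{"claw": -0.3,"travel": [0,0.1,0],"turn": [0,0,0]},{"claw": -0.3,"travel": [0,0.1,0],"turn": [0,0,0]},{"claw": -0.3,"travel": [0,0.1,0],"turn": [0,0,0]}]}}

```text
time_s: 7.43
tcp_pos: [0.4574, -0.1541, 0.0786]
tcp_rot: [-1.571, -0.0, -0.0]
wrist_force: [0.6, 0.5, -2.3]
grip_width: 0.0627
```

>>> {"name": "servo_tool", "arguments": {"plan": [{"claw": -0.3,"travel": [0,0.1,0],"turn": [0,0,0]},{"claw": -0.3,"travel": [0,0.1,0],"turn": [0,0,0]},{"claw": -0.3,"travel": [0,0.1,0],"turn": [0,0,0]}]}}

```text
time_s: 7.68
tcp_pos: [0.4576, -0.1541, 0.0785]
tcp_rot: [-1.57, -0.0, -0.0]
wrist_force: [-1.6, 0.5, 6.2]
grip_width: 0.0628
```

>>> {"name": "servo_tool", "arguments": {"plan": [{"claw": -0.3,"travel": [0,0.1,0],"turn": [0,0,0]},{"claw": -0.3,"travel": [0,0.1,0],"turn": [0,0,0]},{"claw": -0.3,"travel": [0,0.1,0],"turn": [0,0,0]}]}}

```text
time_s: 7.93
tcp_pos: [0.4577, -0.1542, 0.0785]
tcp_rot: [-1.57, -0.0, -0.0]
wrist_force: [-4.6, 1.6, 12.7]
grip_width: 0.0626
```

>>> {"name": "servo_tool", "arguments": {"plan": [{"claw": -0.3,"travel": [0,-0.1,0],"turn": [0,0,0]},{"claw": 1,"travel": [0,-0.1,0],"turn": [0,0,0]},{"claw": 1,"travel": [0,-0.1,0],"turn": [0,0,0]},{"claw": 1,"travel": [0,-0.1,0],"turn": [0,0,0]},{"claw": 1,"travel": [0,-0.1,0],"turn": [0,0,0]},{"claw": 1,"travel": [0,-2,0],"turn": [0,0,0]},{"claw": 1,"travel": [0,-5,0],"turn": [0,0,0]},{"claw": 1,"travel": [0,-9,0],"turn": [0,0,0]},{"claw": 1,"travel": [0,-12,0],"turn": [0,0,0]},{"claw": 1,"travel": [0,-12,0],"turn": [0,0,0]}]}}

```text
time_s: 8.77
tcp_pos: [0.4612, -0.1552, 0.2028]
tcp_rot: [-1.571, -0.009, -0.009]
wrist_force: [1.7, -0.8, -0.3]
grip_width: 0.0855
```

```bash
python3 go.py .468 .0789 .20
python3 - <<'E'
from h import *
im,d=snap("scene","s7");snap("top","t7")
im=cv2.imread('pics/s7.png');cv2.imwrite('pics/s7c.png',cv2.resize(im[110:210,250:360],None,fx=6,fy=6,interpolation=cv2.INTER_CUBIC))
print([ (o[2],o[3],o[4]) for o in feet(im[...,::-1],(285,135,325,190),.0165,"scene")],proj("scene",[[.457,-.153,.0165]]))
E
```

```text
travel cm [ 0.67  0.27 23.41] turn [ 0.001 -0.     0.011] t 8.7667 pos [ 0.4612 -0.1552  0.2028] F [ 1.67 -0.75 -0.32] w 0.0855
[(array([297.10227273, 151.85227273]), np.int32(11), array([ 0.36610014, -0.30746341,  0.0165    ])), (array([304.565625  , 174.99453125]), np.int32(320), array([ 0.4590644 , -0.15825579,  0.0165    ]))] [[305.89869812 175.33865506]]
```

View pics/s7c.png

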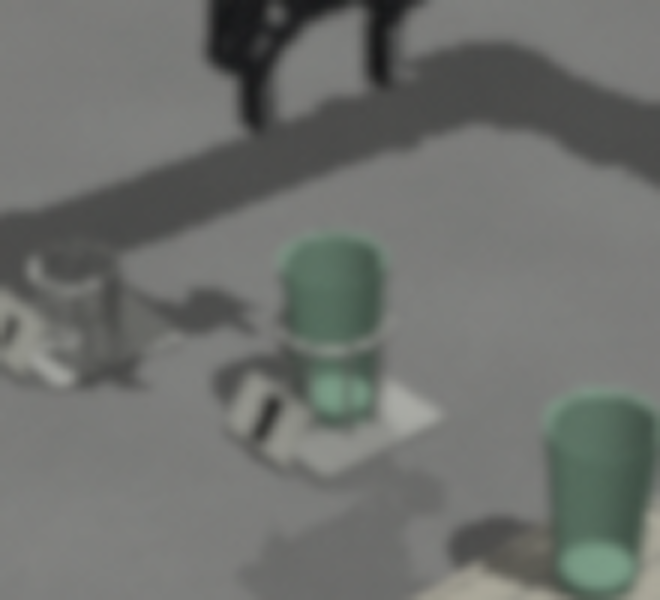

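>>> {"name": "servo_tool", "arguments": {"plan": [{"claw": 1,"travel": [0.4,0.3,3.5],"turn": [0,0,0]},{"claw": 1,"travel": [0.7,0.3,7.5],"turn": [0,0,0]},{"claw": 1,"travel": [0.7,0.3,11.5],"turn": [0,0,0]},{"claw": 1,"travel": [0.7,0.3,15.5],"turn": [0,0,0]},{"claw": 1,"travel": [0.7,0.3,19.5],"turn": [0,0,0]},{"claw": 1,"travel": [0.7,0.3,22.5],"turn": [0,0,0]},{"claw": 1,"travel": [0.7,0.3,23.4],"turn": [0,0,0]},{"claw": 1,"travel": [0.7,0.3,23.4],"turn": [0,0,0]},{"claw": 1,"travel": [0.7,0.3,23.4],"turn": [0,0,0]},{"claw": 1,"travel": [0.7,0.3,23.4],"turn": [0,0,0]}]}}

```text
time_s: 9.7
tcp_pos: [0.4641, 0.0778, 0.1927]
tcp_rot: [-1.572, 0.003, -0.001]
wrist_force: [-0.7, 0.3, -0.7]
grip_width: 0.0853
```

>>> {"name": "servo_tool", "arguments": {"plan": [{"claw": 1,"travel": [0,0,0],"turn": [0,0,0]},{"claw": 1,"travel": [0,0,0],"turn": [0,0,0]}]}}

```text
time_s: 9.87
tcp_pos: [0.4644, 0.0782, 0.1935]
tcp_rot: [-1.571, 0.002, -0.002]
wrist_force: [-0.8, -0.1, 0.1]
grip_width: 0.0857
```

```bash
python3 go.py .468 .0789 .0835
```

```text
travel cm [ 0.36 11.    0.07] turn [ 0.    -0.003 -0.   ] t 9.8667 pos [0.4644 0.0782 0.1935] F [-0.82 -0.11  0.12] w 0.0857
```

>>> {"name": "servo_tool", "arguments": {"plan": [{"claw": 1,"travel": [0.4,2.0,0.1],"turn": [0,0,0]},{"claw": 1,"travel": [0.4,4.5,0.1],"turn": [0,0,0]},{"claw": 1,"travel": [0.4,7,0.1],"turn": [0,0,0]},{"claw": 1,"travel": [0.4,9,0.1],"turn": [0,0,0]},{"claw": 1,"travel": [0.4,10.5,0.1],"turn": [0,0,0]},{"claw": 1,"travel": [0.4,11,0.1],"turn": [0,0,0]},{"claw": 1,"travel": [0.4,11,0.1],"turn": [0,0,0]},{"claw": 1,"travel": [0.4,11,0.1],"turn": [0,0,0]}]}}

```text
time_s: 10.53
tcp_pos: [0.4689, 0.0805, 0.0842]
tcp_rot: [-1.571, 0.0, -0.001]
wrist_force: [0.0, 0.9, -0.1]
grip_width: 0.0853
```

```bash
python3 go.py .468 .0789 .0835
```

```text
travel cm [-0.09  0.07 -0.16] turn [-0.    -0.001  0.001] t 10.5333 pos [0.4689 0.0805 0.0842] F [ 0.04  0.93 -0.13] w 0.0853
```

>>> {"name": "servo_tool", "arguments": {"plan": [{"claw": 1,"travel": [-0.1,0.1,-0.2],"turn": [0,0,0]},{"claw": 1,"travel": [-0.1,0.1,-0.2],"turn": [0,0,0]},{"claw": -0.3,"travel": [-0.1,0.1,-0.2],"turn": [0,0,0]},{"claw": -0.3,"travel": [-0.1,0.1,-0.2],"turn": [0,0,0]},{"claw": -0.3,"travel": [-0.1,0.1,-0.2],"turn": [0,0,0]},{"claw": -0.3,"travel": [-0.1,0.1,-0.2],"turn": [0,0,0]},{"claw": -0.3,"travel": [-0.1,0.1,-0.2],"turn": [0,0,0]},{"claw": -0.3,"travel": [-0.1,0.1,-0.2],"turn": [0,0,0]},{"claw": -0.3,"travel": [-0.1,0.1,-0.2],"turn": [0,0,0]}], "newtons": 25}}

```text
time_s: 11.28
tcp_pos: [0.4682, 0.0792, 0.0837]
tcp_rot: [-1.57, -0.001, -0.001]
wrist_force: [-0.2, 0.5, 5.8]
grip_width: 0.0626
```

```bash
python3 go.py .457 -.154 .2635
python3 - <<'E'
from h import *
im,d=snap("scene","s8")
im=cv2.imread('pics/s8.png');cv2.imwrite('pics/s8c.png',cv2.resize(im[110:240,280:400],None,fx=4.5,fy=4.5,interpolation=cv2.INTER_CUBIC))
E
```

```text
travel cm [ -1.09 -18.   -23.31] turn [-0.001  0.     0.002] t 11.2833 pos [0.4682 0.0792 0.0837] F [-0.16  0.51  5.84] w 0.0626
```

View pics/s8c.png

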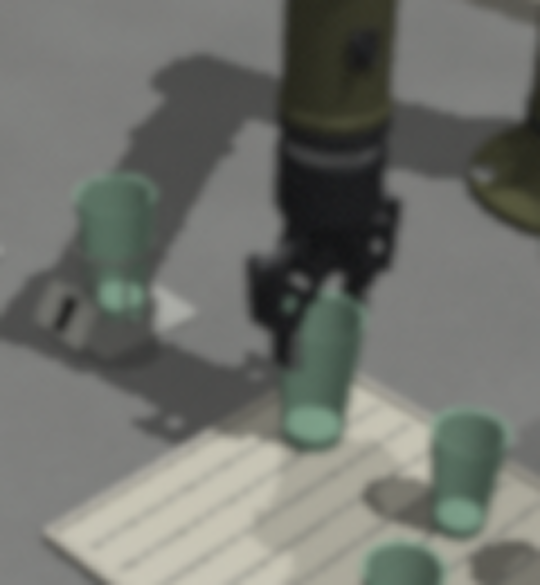

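>>> {"name": "servo_tool", "arguments": {"plan": [{"claw": -0.3,"travel": [0,-1,0],"turn": [0,0,0]},{"claw": -0.3,"travel": [0,-3,0],"turn": [0,0,0]},{"claw": -0.3,"travel": [0,-6,0],"turn": [0,0,0]},{"claw": -0.3,"travel": [0,-9,0],"turn": [0,0,0]},{"claw": -0.3,"travel": [0,-12,0],"turn": [0,0,0]},{"claw": -0.3,"travel": [0,-14,0],"turn": [0,0,0]},{"claw": -0.3,"travel": [0,-14.2,0],"turn": [0,0,0]},{"claw": -0.3,"travel": [0,-14.2,0],"turn": [0,0,0]},{"claw": -0.3,"travel": [0,-14.2,0],"turn": [0,0,0]}]}}

```text
time_s: 12.08
tcp_pos: [0.4665, 0.0787, 0.2234]
tcp_rot: [-1.571, 0.001, 0.002]
wrist_force: [-0.3, -0.8, -2.9]
grip_width: 0.0626
```

```bash
python3 go.py .457 -.154 .225
python3 - <<'E'
from h import *
im,d=snap("scene","s9");o=robot.get_obs();z=o['tcp_pos'][2]-.0757+.0105
print([ (o[2],o[3],o[4]) for o in feet(im,(335,140,370,190),z,"scene")],z)
im=cv2.imread('pics/s9.png');cv2.imwrite('pics/s9c.png',cv2.resize(im[90:240,280:400],None,fx=4,fy=4,interpolation=cv2.INTER_CUBIC))
E
```

```text
travel cm [ -0.95  -0.14 -23.27] turn [ 0.001  0.    -0.002] t 12.0833 pos [0.4665 0.0787 0.2234] F [-0.26 -0.75 -2.91] w 0.0626
[(array([351.65494652, 168.93863636]), np.int32(935), array([0.46632938, 0.07833821, 0.15769751]))] 0.15769751339247373
```

View pics/s9c.png

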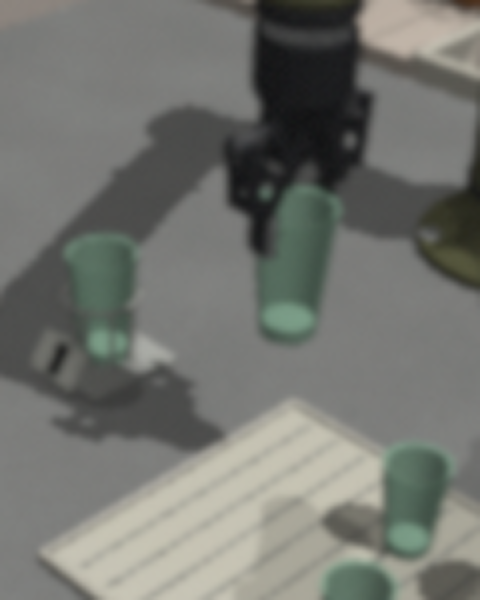

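>>> {"name": "servo_tool", "arguments": {"plan": [{"claw": -0.3,"travel": [-0.1,-0.2,-2.5],"turn": [0,0,0]},{"claw": -0.3,"travel": [-0.3,-0.2,-6],"turn": [0,0,0]},{"claw": -0.3,"travel": [-0.4,-0.2,-9.5],"turn": [0,0,0]},{"claw": -0.3,"travel": [-0.5,-0.2,-13],"turn": [0,0,0]},{"claw": -0.3,"travel": [-0.7,-0.2,-16.5],"turn": [0,0,0]},{"claw": -0.3,"travel": [-0.8,-0.2,-20],"turn": [0,0,0]},{"claw": -0.3,"travel": [-0.9,-0.2,-22.3],"turn": [0,0,0]},{"claw": -0.3,"travel": [-1.0,-0.2,-23.3],"turn": [0,0,0]},{"claw": -0.3,"travel": [-1.0,-0.2,-23.3],"turn": [0,0,0]},{"claw": -0.3,"travel": [-1.0,-0.2,-23.3],"turn": [0,0,0]}]}}

```text
time_s: 12.97
tcp_pos: [0.4568, -0.1531, 0.2255]
tcp_rot: [-1.57, 0.002, 0.002]
wrist_force: [0.0, 0.5, -2.2]
grip_width: 0.063
```

>>> {"name": "servo_tool", "arguments": {"plan": [{"claw": -0.3,"travel": [0,0,0],"turn": [0,0,0]},{"claw": -0.3,"travel": [0,0,0],"turn": [0,0,0]},{"claw": -0.3,"travel": [0,0,0],"turn": [0,0,0]}]}}

```text
time_s: 13.22
tcp_pos: [0.4576, -0.1525, 0.2264]
tcp_rot: [-1.57, -0.002, 0.002]
wrist_force: [0.8, -0.3, -1.0]
grip_width: 0.0624
```

```bash
cat > look.py <<'E'
from h import *
import sys
tag,x0,y0,x1,y1,f=sys.argv[1],*map(float,sys.argv[2:7])
x0,y0,x1,y1=map(int,(x0,y0,x1,y1))
im,d=snap("scene",tag)
cv2.imwrite(f'pics/{tag}c.png',cv2.resize(cv2.imread(f'pics/{tag}.png')[y0:y1,x0:x1],None,fx=f,fy=f,interpolation=cv2.INTER_CUBIC))
E
python3 go.py .457 -.154 .20; python3 look.py s10 250 90 370 210 5
```

```text
travel cm [-0.06  2.64 -0.15] turn [-0.     0.003 -0.   ] t 13.2167 pos [ 0.4576 -0.1525  0.2264] F [ 0.81 -0.33 -1.01] w 0.0624
```

View pics/s10c.png

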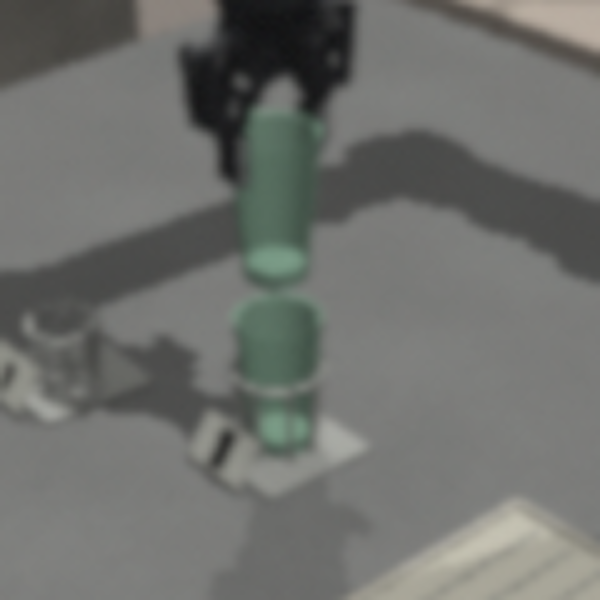

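>>> {"name": "servo_tool", "arguments": {"plan": [{"claw": -0.3,"travel": [0,1.0,-0.1],"turn": [0,0,0]},{"claw": -0.3,"travel": [0,2.2,-0.1],"turn": [0,0,0]},{"claw": -0.3,"travel": [0,3.2,-0.1],"turn": [0,0,0]},{"claw": -0.3,"travel": [0,4.2,-0.1],"turn": [0,0,0]},{"claw": -0.3,"travel": [0,5.2,-0.1],"turn": [0,0,0]},{"claw": -0.3,"travel": [0,6.2,-0.1],"turn": [0,0,0]},{"claw": -0.3,"travel": [0,7.0,-0.1],"turn": [0,0,0]},{"claw": -0.3,"travel": [0,7.5,-0.1],"turn": [0,0,0]},{"claw": -0.3,"travel": [0,7.5,-0.1],"turn": [0,0,0]},{"claw": -0.3,"travel": [0,7.5,-0.1],"turn": [0,0,0]}]}}

```text
time_s: 14.1
tcp_pos: [0.4574, -0.1552, 0.1515]
tcp_rot: [-1.571, 0.0, 0.0]
wrist_force: [0.2, 0.2, -1.7]
grip_width: 0.0622
```

>>> {"name": "servo_tool", "arguments": {"plan": [{"claw": -0.3,"travel": [0,0.5,0],"turn": [0,0,0]},{"claw": -0.3,"travel": [0,1.0,0],"turn": [0,0,0]},{"claw": -0.3,"travel": [0,1.5,0],"turn": [0,0,0]},{"claw": -0.3,"travel": [0,2.0,0],"turn": [0,0,0]},{"claw": -0.3,"travel": [0,2.0,0],"turn": [0,0,0]},{"claw": -0.3,"travel": [0,2.0,0],"turn": [0,0,0]}]}}

```text
time_s: 14.6
tcp_pos: [0.4568, -0.155, 0.131]
tcp_rot: [-1.571, 0.001, 0.001]
wrist_force: [-0.3, -0.2, -2.1]
grip_width: 0.0625
```

```bash
python3 go.py .457 -.154 .1195; python3 look.py s11 250 90 370 210 5
```

```text
travel cm [0.02 1.15 0.1 ] turn [-0.    -0.    -0.001] t 14.6 pos [ 0.4568 -0.155   0.131 ] F [-0.31 -0.22 -2.06] w 0.0625
```

View pics/s11c.png

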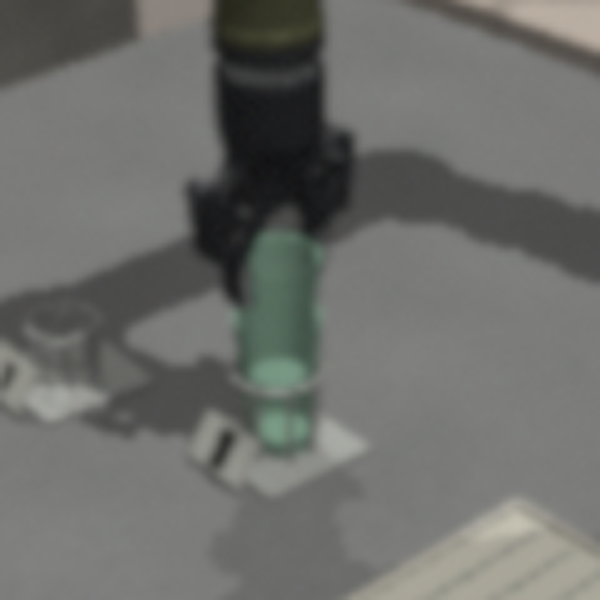

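>>> {"name": "servo_tool", "arguments": {"plan": [{"claw": -0.3,"travel": [0,0.2,0.1],"turn": [0,0,0]},{"claw": -0.3,"travel": [0,0.4,0.1],"turn": [0,0,0]},{"claw": -0.3,"travel": [0,0.6,0.1],"turn": [0,0,0]},{"claw": -0.3,"travel": [0,0.7,0.1],"turn": [0,0,0]},{"claw": -0.3,"travel": [0,0.8,0.1],"turn": [0,0,0]},{"claw": -0.3,"travel": [0,0.8,0.1],"turn": [0,0,0]},{"claw": -0.3,"travel": [0,0.8,0.1],"turn": [0,0,0]}]}}

```text
time_s: 15.23
tcp_pos: [0.4569, -0.1542, 0.1235]
tcp_rot: [-1.571, 0.001, 0.001]
wrist_force: [-4.3, -0.2, 3.8]
grip_width: 0.0628
```

>>> {"name": "servo_tool", "arguments": {"plan": [{"claw": -0.3,"travel": [0,0.1,0],"turn": [0,0,0]},{"claw": -0.3,"travel": [0,0.1,0],"turn": [0,0,0]},{"claw": -0.3,"travel": [0,0.1,0],"turn": [0,0,0]}]}}

```text
time_s: 15.48
tcp_pos: [0.4569, -0.1542, 0.1227]
tcp_rot: [-1.571, 0.001, 0.001]
wrist_force: [-4.4, -0.9, 5.6]
grip_width: 0.0621
```

>>> {"name": "servo_tool", "arguments": {"plan": [{"claw": -0.3,"travel": [0,0.1,0],"turn": [0,0,0]},{"claw": -0.3,"travel": [0,0.1,0],"turn": [0,0,0]},{"claw": -0.3,"travel": [0,0.1,0],"turn": [0,0,0]}]}}

```text
time_s: 15.73
tcp_pos: [0.4568, -0.1543, 0.1218]
tcp_rot: [-1.571, 0.001, 0.001]
wrist_force: [-5.4, 0.2, 6.1]
grip_width: 0.0626
```

>>> {"name": "servo_tool", "arguments": {"plan": [{"claw": -0.3,"travel": [-0.1,0,0],"turn": [0,0,0]},{"claw": -0.3,"travel": [-0.1,0,0],"turn": [0,0,0]},{"claw": -0.3,"travel": [-0.1,0,0],"turn": [0,0,0]}]}}

```text
time_s: 15.98
tcp_pos: [0.4563, -0.1542, 0.1217]
tcp_rot: [-1.571, 0.0, -0.0]
wrist_force: [-5.0, -0.1, 6.0]
grip_width: 0.0626
```

>>> {"name": "servo_tool", "arguments": {"plan": [{"claw": -0.3,"travel": [-0.1,0,0],"turn": [0,0,0]},{"claw": -0.3,"travel": [-0.1,0,0],"turn": [0,0,0]},{"claw": -0.3,"travel": [-0.1,0,0],"turn": [0,0,0]}]}}

```text
time_s: 16.23
tcp_pos: [0.4557, -0.1541, 0.1216]
tcp_rot: [-1.571, -0.001, -0.001]
wrist_force: [-3.0, 0.1, 2.5]
grip_width: 0.0624
```

>>> {"name": "servo_tool", "arguments": {"plan": [{"claw": -0.3,"travel": [-0.1,0,0],"turn": [0,0,0]},{"claw": -0.3,"travel": [-0.1,0,0],"turn": [0,0,0]},{"claw": -0.3,"travel": [-0.1,0,0],"turn": [0,0,0]}]}}

```text
time_s: 16.48
tcp_pos: [0.4551, -0.154, 0.1216]
tcp_rot: [-1.571, -0.001, -0.001]
wrist_force: [0.5, -1.3, -1.1]
grip_width: 0.0625
```

>>> {"name": "servo_tool", "arguments": {"plan": [{"claw": -0.3,"travel": [0,0.1,0],"turn": [0,0,0]},{"claw": -0.3,"travel": [0,0.1,0],"turn": [0,0,0]},{"claw": -0.3,"travel": [0,0.1,0],"turn": [0,0,0]}]}}

```text
time_s: 16.73
tcp_pos: [0.4548, -0.1541, 0.1206]
tcp_rot: [-1.571, -0.001, -0.001]
wrist_force: [0.1, 0.0, -0.5]
grip_width: 0.0626
```

>>> {"name": "servo_tool", "arguments": {"plan": [{"claw": -0.3,"travel": [0,0.1,0],"turn": [0,0,0]},{"claw": -0.3,"travel": [0,0.1,0],"turn": [0,0,0]},{"claw": -0.3,"travel": [0,0.1,0],"turn": [0,0,0]}]}}

```text
time_s: 16.98
tcp_pos: [0.4549, -0.1542, 0.1199]
tcp_rot: [-1.571, -0.001, -0.001]
wrist_force: [1.3, -0.5, 2.2]
grip_width: 0.0624
```

>>> {"name": "servo_tool", "arguments": {"plan": [{"claw": -0.3,"travel": [0,0.05,0],"turn": [0,0,0]},{"claw": -0.3,"travel": [0,0.05,0],"turn": [0,0,0]},{"claw": -0.3,"travel": [0,0.05,0],"turn": [0,0,0]}]}}

```text
time_s: 17.23
tcp_pos: [0.455, -0.1542, 0.1197]
tcp_rot: [-1.571, -0.001, -0.001]
wrist_force: [0.0, 1.0, 6.7]
grip_width: 0.0624
```

>>> {"name": "servo_tool", "arguments": {"plan": [{"claw": 0.9,"travel": [0,0,0],"turn": [0,0,0]},{"claw": 0.9,"travel": [0,0,0],"turn": [0,0,0]},{"claw": 0.9,"travel": [0,0,0],"turn": [0,0,0]},{"claw": 1,"travel": [0,0,0],"turn": [0,0,0]},{"claw": 1,"travel": [0,-1,0],"turn": [0,0,0]},{"claw": 1,"travel": [0,-3,0],"turn": [0,0,0]},{"claw": 1,"travel": [0,-6,0],"turn": [0,0,0]},{"claw": 1,"travel": [0,-8,0],"turn": [0,0,0]},{"claw": 1,"travel": [0,-8,0],"turn": [0,0,0]},{"claw": 1,"travel": [0,-8,0],"turn": [0,0,0]}]}}

```text
time_s: 18.07
tcp_pos: [0.4552, -0.1543, 0.2007]
tcp_rot: [-1.571, -0.002, -0.002]
wrist_force: [-0.1, -0.2, 0.5]
grip_width: 0.0851
```

```bash
python3 go.py .4698 .3386 .20; python3 look.py s12 250 90 450 280 3
```

```text
travel cm [ 1.46  0.08 49.29] turn [-0.     0.     0.003] t 18.0667 pos [ 0.4552 -0.1543  0.2007] F [-0.07 -0.21  0.46] w 0.0851
```

View pics/s12c.png

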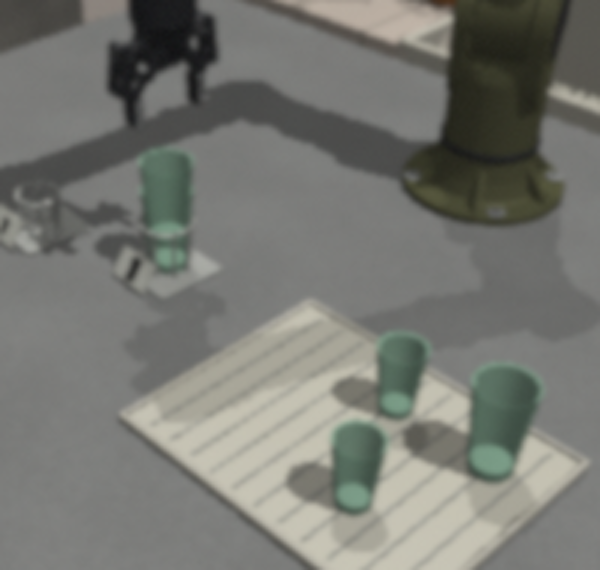

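>>> {"name": "servo_tool", "arguments": {"plan": [{"claw": 1,"travel": [1.0,0,4],"turn": [0,0,0]},{"claw": 1,"travel": [2.0,0,8],"turn": [0,0,0]},{"claw": 1,"travel": [2.0,0,12],"turn": [0,0,0]},{"claw": 1,"travel": [2.0,0,16],"turn": [0,0,0]},{"claw": 1,"travel": [2.0,0,20],"turn": [0,0,0]},{"claw": 1,"travel": [2.0,0,24],"turn": [0,0,0]},{"claw": 1,"travel": [2.0,0,28],"turn": [0,0,0]},{"claw": 1,"travel": [2.0,0,32],"turn": [0,0,0]},{"claw": 1,"travel": [2.0,0,36],"turn": [0,0,0]},{"claw": 1,"travel": [1.5,0,40],"turn": [0,0,0]}]}}

```text
time_s: 18.95
tcp_pos: [0.4687, 0.2471, 0.1976]
tcp_rot: [-1.572, 0.002, 0.001]
wrist_force: [1.5, 0.0, -0.4]
grip_width: 0.0854
```

```bash
python3 go.py .4698 .3386 .15
```

```text
travel cm [0.11 4.74 9.15] turn [ 0.002 -0.001 -0.002] t 18.95 pos [0.4687 0.2471 0.1976] F [ 1.5   0.01 -0.38] w 0.0854
```

>>> {"name": "servo_tool", "arguments": {"plan": [{"claw": 1,"travel": [0.1,1,4],"turn": [0,0,0]},{"claw": 1,"travel": [0.1,2,7],"turn": [0,0,0]},{"claw": 1,"travel": [0.1,3.5,9.1],"turn": [0,0,0]},{"claw": 1,"travel": [0.1,4.7,9.1],"turn": [0,0,0]},{"claw": 1,"travel": [0.1,4.7,9.1],"turn": [0,0,0]},{"claw": 1,"travel": [0.1,4.7,9.1],"turn": [0,0,0]},{"claw": 1,"travel": [0.1,4.7,9.1],"turn": [0,0,0]}]}}

```text
time_s: 19.53
tcp_pos: [0.471, 0.335, 0.1522]
tcp_rot: [-1.572, 0.002, -0.002]
wrist_force: [0.3, 0.2, 0.1]
grip_width: 0.0855
```

```bash
python3 go.py .4698 .3386 .0835
```

```text
travel cm [-0.12  6.87  0.36] turn [ 0.001 -0.003  0.   ] t 19.5333 pos [0.471  0.335  0.1522] F [0.34 0.25 0.06] w 0.0855
```

>>> {"name": "servo_tool", "arguments": {"plan": [{"claw": 1,"travel": [-0.1,2,0.3],"turn": [0,0,0]},{"claw": 1,"travel": [-0.1,4,0.3],"turn": [0,0,0]},{"claw": 1,"travel": [-0.1,6,0.3],"turn": [0,0,0]},{"claw": 1,"travel": [-0.1,6.8,0.3],"turn": [0,0,0]},{"claw": 1,"travel": [-0.1,6.8,0.3],"turn": [0,0,0]},{"claw": 1,"travel": [-0.1,6.8,0.3],"turn": [0,0,0]},{"claw": 1,"travel": [-0.1,6.8,0.3],"turn": [0,0,0]}]}}

```text
time_s: 20.12
tcp_pos: [0.4705, 0.3401, 0.0859]
tcp_rot: [-1.569, -0.001, -0.002]
wrist_force: [0.3, 0.1, 0.4]
grip_width: 0.0855
```

```bash
python3 go.py .4698 .3386 .0835
```

```text
travel cm [-0.07  0.24 -0.16] turn [-0.002 -0.001  0.002] t 20.1167 pos [0.4705 0.3401 0.0859] F [0.27 0.09 0.4 ] w 0.0855
```

>>> {"name": "servo_tool", "arguments": {"plan": [{"claw": 1,"travel": [-0.1,0.2,-0.1],"turn": [0,0,0]},{"claw": 1,"travel": [-0.1,0.2,-0.1],"turn": [0,0,0]},{"claw": 1,"travel": [-0.1,0.2,-0.1],"turn": [0,0,0]},{"claw": -0.3,"travel": [-0.1,0.2,-0.1],"turn": [0,0,0]},{"claw": -0.3,"travel": [-0.1,0.2,-0.1],"turn": [0,0,0]},{"claw": -0.3,"travel": [-0.1,0.2,-0.1],"turn": [0,0,0]},{"claw": -0.3,"travel": [-0.1,0.2,-0.1],"turn": [0,0,0]},{"claw": -0.3,"travel": [-0.1,0.2,-0.1],"turn": [0,0,0]},{"claw": -0.3,"travel": [-0.1,0.2,-0.1],"turn": [0,0,0]},{"claw": -0.3,"travel": [-0.1,0.2,-0.1],"turn": [0,0,0]}]}}

```text
time_s: 20.95
tcp_pos: [0.4687, 0.3393, 0.0828]
tcp_rot: [-1.57, -0.001, -0.001]
wrist_force: [0.1, -0.5, 5.6]
grip_width: 0.0629
```

>>> {"name": "servo_tool", "arguments": {"plan": [{"claw": -0.3,"travel": [0,-1,0],"turn": [0,0,0]},{"claw": -0.3,"travel": [0,-3,0],"turn": [0,0,0]},{"claw": -0.3,"travel": [0,-6,0],"turn": [0,0,0]},{"claw": -0.3,"travel": [0,-9,0],"turn": [0,0,0]},{"claw": -0.3,"travel": [0,-12,0],"turn": [0,0,0]},{"claw": -0.3,"travel": [0,-15,0],"turn": [0,0,0]},{"claw": -0.3,"travel": [0,-18,0],"turn": [0,0,0]},{"claw": -0.3,"travel": [0,-18,0],"turn": [0,0,0]},{"claw": -0.3,"travel": [0,-18,0],"turn": [0,0,0]},{"claw": -0.3,"travel": [0,-18,0],"turn": [0,0,0]}]}}

```text
time_s: 21.78
tcp_pos: [0.4676, 0.3383, 0.2607]
tcp_rot: [-1.573, 0.001, 0.002]
wrist_force: [0.3, -0.0, -2.5]
grip_width: 0.0626
```

```bash
python3 go.py .455 -.154 .262; python3 look.py s13 250 90 450 280 3
python3 - <<'E'
from h import *
im=cv2.imread('pics/s13.png')[...,::-1];z=robot.get_obs()['tcp_pos'][2]-.0757+.0105
print([ (o[2],o[3],o[4]) for o in feet(im,(390,120,450,215),z,"scene")],z)
E
```

```text
travel cm [-1.260e+00 -4.000e-02 -4.923e+01] turn [ 0.002  0.    -0.002] t 21.7833 pos [0.4676 0.3383 0.2607] F [ 0.31 -0.01 -2.52] w 0.0626
[(array([443.56481481, 164.39351852]), np.int32(54), array([0.29383692, 0.29177993, 0.19477643])), (array([423.71054817, 194.83098007]), np.int32(1505), array([0.46613809, 0.33597882, 0.19477643]))] 0.19477643309800424
```

View pics/s13c.png

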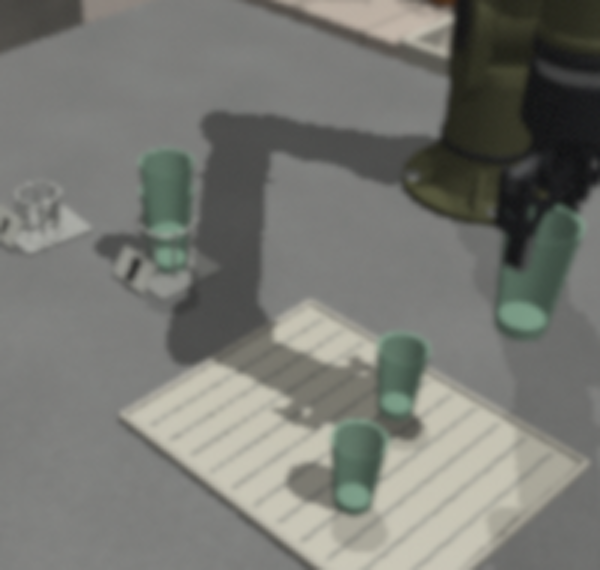

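>>> {"name": "servo_tool", "arguments": {"plan": [{"claw": -0.3,"travel": [0.5,0,-2],"turn": [0,0,0]},{"claw": -0.3,"travel": [1.0,0,-5.5],"turn": [0,0,0]},{"claw": -0.3,"travel": [1.5,0,-9.5],"turn": [0,0,0]},{"claw": -0.3,"travel": [1.5,0,-13.5],"turn": [0,0,0]},{"claw": -0.3,"travel": [1.5,0,-17.5],"turn": [0,0,0]},{"claw": -0.3,"travel": [1.5,0,-21.5],"turn": [0,0,0]},{"claw": -0.3,"travel": [1.5,0,-25.5],"turn": [0,0,0]},{"claw": -0.3,"travel": [1.5,0,-29.5],"turn": [0,0,0]},{"claw": -0.3,"travel": [1.0,0,-33.5],"turn": [0,0,0]},{"claw": -0.3,"travel": [0.0,0,-37],"turn": [0,0,0]}]}}

```text
time_s: 22.67
tcp_pos: [0.4672, -0.0342, 0.2602]
tcp_rot: [-1.572, 0.004, 0.001]
wrist_force: [-0.2, 0.2, -2.6]
grip_width: 0.0622
```

```bash
python3 go.py .455 -.154 .262
```

```text
travel cm [ -1.2   -0.16 -11.99] turn [ 0.001 -0.002 -0.003] t 22.6667 pos [ 0.4672 -0.0342  0.2602] F [-0.21  0.18 -2.55] w 0.0622
```

>>> {"name": "servo_tool", "arguments": {"plan": [{"claw": -0.3,"travel": [-0.6,-0.2,-4],"turn": [0,0,0]},{"claw": -0.3,"travel": [-0.8,-0.2,-7],"turn": [0,0,0]},{"claw": -0.3,"travel": [-1.0,-0.2,-9.5],"turn": [0,0,0]},{"claw": -0.3,"travel": [-1.2,-0.2,-11],"turn": [0,0,0]},{"claw": -0.3,"travel": [-1.2,-0.2,-12],"turn": [0,0,0]},{"claw": -0.3,"travel": [-1.2,-0.2,-12],"turn": [0,0,0]},{"claw": -0.3,"travel": [-1.2,-0.2,-12],"turn": [0,0,0]},{"claw": -0.3,"travel": [-1.2,-0.2,-12],"turn": [0,0,0]},{"claw": -0.3,"travel": [-1.2,-0.2,-12],"turn": [0,0,0]}]}}

```text
time_s: 23.42
tcp_pos: [0.4566, -0.1494, 0.2637]
tcp_rot: [-1.57, -0.002, 0.003]
wrist_force: [-0.2, -0.4, -3.1]
grip_width: 0.0623
```

```bash
python3 go.py .455 -.154 .20; python3 look.py s14 250 70 370 210 4.2
```

```text
travel cm [-0.15  6.37 -0.46] turn [-0.     0.003 -0.001] t 23.4167 pos [ 0.4566 -0.1494  0.2637] F [-0.2  -0.44 -3.14] w 0.0623
```

View pics/s14c.png

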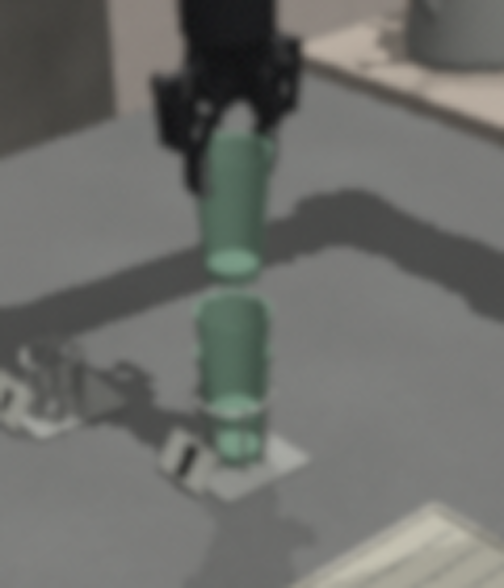

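>>> {"name": "servo_tool", "arguments": {"plan": [{"claw": -0.3,"travel": [-0.1,1.0,-0.3],"turn": [0,0,0]},{"claw": -0.3,"travel": [-0.1,2.2,-0.3],"turn": [0,0,0]},{"claw": -0.3,"travel": [-0.1,3.2,-0.3],"turn": [0,0,0]},{"claw": -0.3,"travel": [-0.1,4.2,-0.3],"turn": [0,0,0]},{"claw": -0.3,"travel": [-0.1,5.2,-0.3],"turn": [0,0,0]},{"claw": -0.3,"travel": [-0.1,6.2,-0.3],"turn": [0,0,0]},{"claw": -0.3,"travel": [-0.1,7.0,-0.3],"turn": [0,0,0]},{"claw": -0.3,"travel": [-0.1,7.2,-0.3],"turn": [0,0,0]},{"claw": -0.3,"travel": [-0.1,7.2,-0.3],"turn": [0,0,0]},{"claw": -0.3,"travel": [-0.1,7.2,-0.3],"turn": [0,0,0]}]}}

```text
time_s: 24.3
tcp_pos: [0.4556, -0.1542, 0.1923]
tcp_rot: [-1.571, -0.0, -0.0]
wrist_force: [0.8, -0.0, -2.1]
grip_width: 0.0624
```

```bash
python3 go.py .455 -.1525 .1575; python3 look.py s15 250 70 370 210 4.2
```

```text
travel cm [-0.06  3.48  0.17] turn [ 0. -0.  0.] t 24.3 pos [ 0.4556 -0.1542  0.1923] F [ 0.76 -0.05 -2.11] w 0.0624
```

View pics/s15c.png

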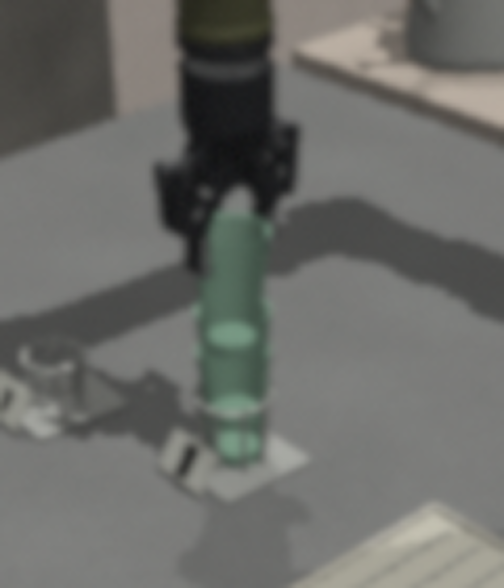

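Run:
```python
from h import *
for p in proj("scene",[[.456,-.154,z] for z in(.0165,.0543,.1277)]): print(p.round(2),((p-[250,70]+.5)*4.2).round(1))
im=cv2.imread('pics/s15.png')[...,::-1]
for z in(.0165,.0543,.1277): print([ (o[2],o[3],o[4]) for o in feet(im,*{.0165:((295,170,318,182),z),.0543:((292,161,318,168),z),.1277:((292,142,318,156),z)}[z],"scene")])
```

```text
[305.92 175.13] [236.9 443.6]
[305.66 166.72] [235.9 408.3]
[305.13 149.53] [233.6 336.1]
[(array([304.57838983, 175.13262712]), np.int32(295), array([ 0.4596558 , -0.15752955,  0.0165    ]))]
[(array([305.4261811, 165.8441601]), np.int32(381), array([ 0.45256171, -0.15906745,  0.0543    ]))]
[(array([304.77526362, 149.1504833 ]), np.int32(569), array([ 0.45509363, -0.1568813 ,  0.1277    ]))]
```

>>> {"name": "servo_tool", "arguments": {"plan": [{"claw": -0.3,"travel": [-0.05,0.5,0.1],"turn": [0,0,0]},{"claw": -0.3,"travel": [-0.05,1.0,0.1],"turn": [0,0,0]},{"claw": -0.3,"travel": [-0.05,1.5,0.1],"turn": [0,0,0]},{"claw": -0.3,"travel": [-0.05,2.0,0.1],"turn": [0,0,0]},{"claw": -0.3,"travel": [-0.05,2.4,0.1],"turn": [0,0,0]},{"claw": -0.3,"travel": [-0.05,2.4,0.1],"turn": [0,0,0]},{"claw": -0.3,"travel": [-0.05,2.4,0.1],"turn": [0,0,0]}]}}

```text
time_s: 24.93
tcp_pos: [0.4547, -0.1531, 0.1678]
tcp_rot: [-1.571, 0.0, 0.0]
wrist_force: [0.6, 0.5, -2.2]
grip_width: 0.0623
```

>>> {"name": "servo_tool", "arguments": {"plan": [{"claw": -0.3,"travel": [0,0.2,0],"turn": [0,0,0]},{"claw": -0.3,"travel": [0,0.4,0],"turn": [0,0,0]},{"claw": -0.3,"travel": [0,0.4,0],"turn": [0,0,0]},{"claw": -0.3,"travel": [0,0.4,0],"turn": [0,0,0]}]}}

```text
time_s: 25.27
tcp_pos: [0.4549, -0.1531, 0.1641]
tcp_rot: [-1.571, -0.0, -0.0]
wrist_force: [-0.6, 0.1, -3.1]
grip_width: 0.0625
```

>>> {"name": "servo_tool", "arguments": {"plan": [{"claw": -0.3,"travel": [0,0.1,0],"turn": [0,0,0]},{"claw": -0.3,"travel": [0,0.2,0],"turn": [0,0,0]},{"claw": -0.3,"travel": [0,0.2,0],"turn": [0,0,0]},{"claw": -0.3,"travel": [0,0.2,0],"turn": [0,0,0]}]}}

```text
time_s: 25.6
tcp_pos: [0.4549, -0.1531, 0.1621]
tcp_rot: [-1.571, -0.0, -0.0]
wrist_force: [1.6, 0.1, -2.1]
grip_width: 0.0626
```

>>> {"name": "servo_tool", "arguments": {"plan": [{"claw": -0.3,"travel": [0,0.1,0],"turn": [0,0,0]},{"claw": -0.3,"travel": [0,0.2,0],"turn": [0,0,0]},{"claw": -0.3,"travel": [0,0.2,0],"turn": [0,0,0]},{"claw": -0.3,"travel": [0,0.2,0],"turn": [0,0,0]}]}}

```text
time_s: 25.93
tcp_pos: [0.455, -0.1531, 0.1601]
tcp_rot: [-1.571, -0.0, -0.0]
wrist_force: [0.7, 1.0, -3.4]
grip_width: 0.0626
```

>>> {"name": "servo_tool", "arguments": {"plan": [{"claw": -0.3,"travel": [0,0.1,0],"turn": [0,0,0]},{"claw": -0.3,"travel": [0,0.1,0],"turn": [0,0,0]},{"claw": -0.3,"travel": [0,0.1,0],"turn": [0,0,0]}]}}

```text
time_s: 26.18
tcp_pos: [0.4549, -0.1531, 0.1591]
tcp_rot: [-1.571, -0.0, -0.0]
wrist_force: [1.7, -0.7, -2.0]
grip_width: 0.0624
```

>>> {"name": "servo_tool", "arguments": {"plan": [{"claw": -0.3,"travel": [0,0.1,0],"turn": [0,0,0]},{"claw": -0.3,"travel": [0,0.1,0],"turn": [0,0,0]},{"claw": -0.3,"travel": [0,0.1,0],"turn": [0,0,0]}]}}

```text
time_s: 26.43
tcp_pos: [0.4549, -0.1531, 0.1581]
tcp_rot: [-1.571, -0.0, -0.0]
wrist_force: [1.1, -0.1, -2.2]
grip_width: 0.0625
```

>>> {"name": "servo_tool", "arguments": {"plan": [{"claw": -0.3,"travel": [0,0.05,0],"turn": [0,0,0]},{"claw": -0.3,"travel": [0,0.05,0],"turn": [0,0,0]},{"claw": -0.3,"travel": [0,0.05,0],"turn": [0,0,0]}]}}

```text
time_s: 26.68
tcp_pos: [0.4549, -0.1531, 0.1576]
tcp_rot: [-1.571, -0.0, -0.0]
wrist_force: [0.3, -0.2, -1.5]
grip_width: 0.0628
```

>>> {"name": "servo_tool", "arguments": {"plan": [{"claw": -0.3,"travel": [0,0.05,0],"turn": [0,0,0]},{"claw": -0.3,"travel": [0,0.05,0],"turn": [0,0,0]},{"claw": -0.3,"travel": [0,0.05,0],"turn": [0,0,0]}]}}

```text
time_s: 26.93
tcp_pos: [0.4549, -0.1531, 0.1571]
tcp_rot: [-1.571, -0.0, -0.0]
wrist_force: [0.7, 0.3, -1.1]
grip_width: 0.0627
```

>>> {"name": "servo_tool", "arguments": {"plan": [{"claw": -0.3,"travel": [0,0.05,0],"turn": [0,0,0]},{"claw": -0.3,"travel": [0,0.05,0],"turn": [0,0,0]},{"claw": -0.3,"travel": [0,0.05,0],"turn": [0,0,0]}]}}

```text
time_s: 27.18
tcp_pos: [0.455, -0.1531, 0.1567]
tcp_rot: [-1.571, -0.0, -0.0]
wrist_force: [0.6, 0.3, -1.0]
grip_width: 0.0624
```

>>> {"name": "servo_tool", "arguments": {"plan": [{"claw": -0.3,"travel": [0,0.05,0],"turn": [0,0,0]},{"claw": -0.3,"travel": [0,0.05,0],"turn": [0,0,0]},{"claw": -0.3,"travel": [0,0.05,0],"turn": [0,0,0]}]}}

```text
time_s: 27.43
tcp_pos: [0.4551, -0.1531, 0.1564]
tcp_rot: [-1.571, -0.001, -0.0]
wrist_force: [1.9, 0.5, 0.9]
grip_width: 0.0622
```

>>> {"name": "servo_tool", "arguments": {"plan": [{"claw": 0.9,"travel": [0,0,0],"turn": [0,0,0]},{"claw": 0.9,"travel": [0,0,0],"turn": [0,0,0]},{"claw": 1,"travel": [0,0,0],"turn": [0,0,0]},{"claw": 1,"travel": [0,0,0],"turn": [0,0,0]},{"claw": 1,"travel": [0,-1,0],"turn": [0,0,0]},{"claw": 1,"travel": [0,-3,0],"turn": [0,0,0]},{"claw": 1,"travel": [0,-6,0],"turn": [0,0,0]},{"claw": 1,"travel": [0,-8,0],"turn": [0,0,0]},{"claw": 1,"travel": [0,-8,0],"turn": [0,0,0]},{"claw": 1,"travel": [0,-8,0],"turn": [0,0,0]}]}}

```text
time_s: 28.27
tcp_pos: [0.4557, -0.1534, 0.2377]
tcp_rot: [-1.571, -0.002, -0.003]
wrist_force: [0.3, -0.0, -0.8]
grip_width: 0.0854
```

```bash
python3 go.py .4693 .2179 .20; python3 look.py s16 210 70 370 210 4.2;python3 -c "
from h import *
snap('top','t16')
im=cv2.imread('pics/t16.png');cv2.imwrite('pics/t16c.png',cv2.resize(im[175:262,220:440],None,fx=3.6,fy=3.6,interpolation=cv2.INTER_CUBIC))"
```

```text
travel cm [ 1.35  3.78 37.13] turn [-0.    -0.     0.003] t 28.2667 pos [ 0.4557 -0.1534  0.2377] F [ 0.26 -0.01 -0.8 ] w 0.0854
```

View pics/s16c.png

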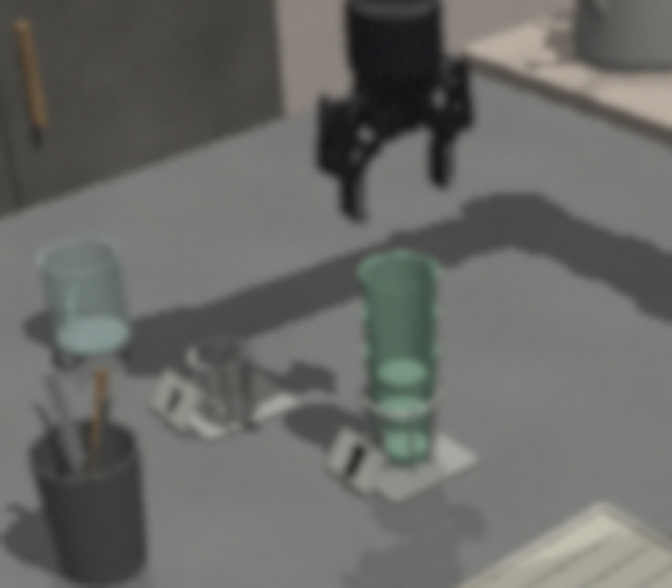

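View pics/t16c.png

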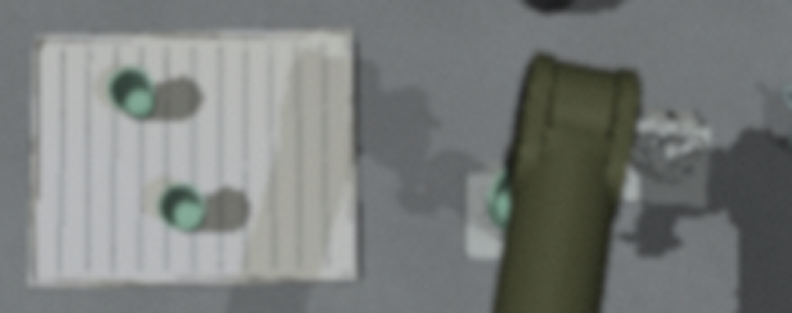

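>>> {"name": "servo_tool", "arguments": {"plan": [{"claw": 1,"travel": [0.5,0,4],"turn": [0,0,0]},{"claw": 1,"travel": [1.0,0,8],"turn": [0,0,0]},{"claw": 1,"travel": [1.4,0,12],"turn": [0,0,0]},{"claw": 1,"travel": [1.4,1,16],"turn": [0,0,0]},{"claw": 1,"travel": [1.4,3,20],"turn": [0,0,0]},{"claw": 1,"travel": [1.4,5,24],"turn": [0,0,0]},{"claw": 1,"travel": [1.4,7,28],"turn": [0,0,0]},{"claw": 1,"travel": [1.4,8,32],"turn": [0,0,0]},{"claw": 1,"travel": [1.4,9,35],"turn": [0,0,0]},{"claw": 1,"travel": [1.4,10,37.1],"turn": [0,0,0]}]}}

```text
time_s: 29.2
tcp_pos: [0.4664, 0.2224, 0.1336]
tcp_rot: [-1.571, -0.001, 0.006]
wrist_force: [0.2, -0.1, -1.1]
grip_width: 0.0855
```

>>> {"name": "servo_tool", "arguments": {"plan": [{"claw": 1,"travel": [0,0,0],"turn": [0,0,0]},{"claw": 1,"travel": [0,0,0],"turn": [0,0,0]},{"claw": 1,"travel": [0,0,0],"turn": [0,0,0]}]}}

```text
time_s: 29.45
tcp_pos: [0.4686, 0.2165, 0.1353]
tcp_rot: [-1.573, 0.002, 0.0]
wrist_force: [0.9, -0.1, 0.4]
grip_width: 0.0857
```

```bash
python3 go.py .469 .2179 .060
```

```text
travel cm [0.05 7.53 0.16] turn [ 0.002 -0.001 -0.001] t 29.45 pos [0.4686 0.2165 0.1353] F [ 0.86 -0.07  0.36] w 0.0857
```

>>> {"name": "servo_tool", "arguments": {"plan": [{"claw": 1,"travel": [0,2,0.1],"turn": [0,0,0]},{"claw": 1,"travel": [0,4,0.1],"turn": [0,0,0]},{"claw": 1,"travel": [0,6,0.1],"turn": [0,0,0]},{"claw": 1,"travel": [0,7,0.1],"turn": [0,0,0]},{"claw": 1,"travel": [0,7.5,0.1],"turn": [0,0,0]},{"claw": 1,"travel": [0,7.5,0.1],"turn": [0,0,0]},{"claw": 1,"travel": [0,7.5,0.1],"turn": [0,0,0]},{"claw": 1,"travel": [0,7.5,0.1],"turn": [0,0,0]}]}}

```text
time_s: 30.12
tcp_pos: [0.4698, 0.2191, 0.0624]
tcp_rot: [-1.57, -0.001, -0.002]
wrist_force: [0.0, 0.9, 0.7]
grip_width: 0.0853
```

```bash
python3 go.py .469 .2179 .060;python3 look.py s17 320 150 430 250 5.5
```

```text
travel cm [-0.08  0.24 -0.12] turn [-0.001 -0.     0.002] t 30.1167 pos [0.4698 0.2191 0.0624] F [0.02 0.9  0.73] w 0.0853
```

View pics/s17c.png

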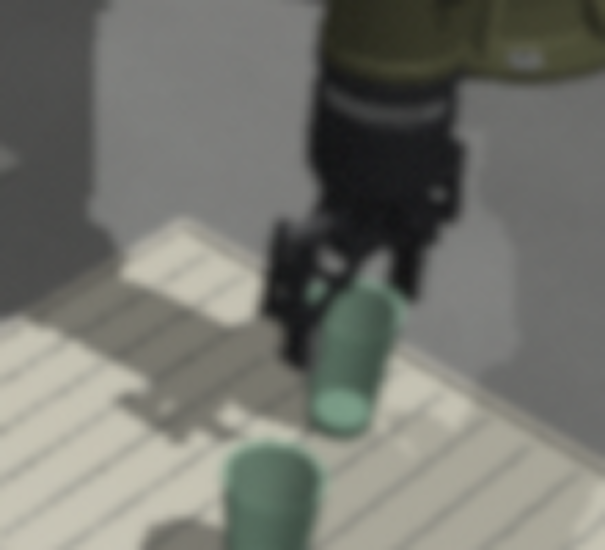

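Fingers straddle the small glass; closing.

>>> {"name": "servo_tool", "arguments": {"plan": [{"claw": 1,"travel": [0,0.2,-0.1],"turn": [0,0,0]},{"claw": 1,"travel": [0,0.2,-0.1],"turn": [0,0,0]},{"claw": -0.6,"travel": [0,0.2,-0.1],"turn": [0,0,0]},{"claw": -0.6,"travel": [0,0.2,-0.1],"turn": [0,0,0]},{"claw": -0.6,"travel": [0,0.2,-0.1],"turn": [0,0,0]},{"claw": -0.6,"travel": [0,0.2,-0.1],"turn": [0,0,0]},{"claw": -0.6,"travel": [0,0.2,-0.1],"turn": [0,0,0]},{"claw": -0.6,"travel": [0,0.2,-0.1],"turn": [0,0,0]},{"claw": -0.6,"travel": [0,0.2,-0.1],"turn": [0,0,0]},{"claw": -0.6,"travel": [0,0.2,-0.1],"turn": [0,0,0]}], "newtons": 25}}

```text
time_s: 31.0
tcp_pos: [0.4691, 0.2181, 0.0595]
tcp_rot: [-1.57, -0.0, -0.0]
wrist_force: [-0.9, -0.6, 4.6]
grip_width: 0.0508
```

>>> {"name": "servo_tool", "arguments": {"plan": [{"claw": -0.6,"travel": [0,0,0],"turn": [0,0,0]},{"claw": -0.6,"travel": [0,0,0],"turn": [0,0,0]}]}}

```text
time_s: 31.17
tcp_pos: [0.4691, 0.218, 0.0595]
tcp_rot: [-1.57, -0.0, -0.0]
wrist_force: [-1.7, -0.0, 5.7]
grip_width: 0.0506
```

>>> {"name": "servo_tool", "arguments": {"plan": [{"claw": -0.6,"travel": [0,-1,0],"turn": [0,0,0]},{"claw": -0.6,"travel": [0,-3,0],"turn": [0,0,0]},{"claw": -0.6,"travel": [0,-6,0],"turn": [0,0,0]},{"claw": -0.6,"travel": [0,-9,0],"turn": [0,0,0]},{"claw": -0.6,"travel": [0,-12,0],"turn": [0,0,0]},{"claw": -0.6,"travel": [0,-15,0],"turn": [0,0,0]},{"claw": -0.6,"travel": [0,-15,0],"turn": [0,0,0]},{"claw": -0.6,"travel": [0,-15,0],"turn": [0,0,0]},{"claw": -0.6,"travel": [0,-15,0],"turn": [0,0,0]}]}}

```text
time_s: 31.92
tcp_pos: [0.4682, 0.2176, 0.2084]
tcp_rot: [-1.571, 0.001, 0.001]
wrist_force: [-0.6, 0.5, -1.9]
grip_width: 0.0507
```

```bash
python3 go.py .56 -.15 .29;python3 look.py s18 230 90 430 250 3.6; python3 -c "
from h import *
im=cv2.imread('pics/s18.png')[...,::-1];z=robot.get_obs()['tcp_pos'][2]-.052+.009
print([ (o[2],o[3],o[4]) for o in feet(im,(360,130,410,190),z,'scene')],z)"
```

```text
travel cm [  9.16  -8.15 -36.76] turn [ 0.001  0.    -0.001] t 31.9167 pos [0.4682 0.2176 0.2084] F [-0.62  0.48 -1.9 ] w 0.0507
[(array([387.00901254, 185.61716301]), np.int32(638), array([0.46689909, 0.21757172, 0.16468276]))] 0.1646827589069343
```

View pics/s18c.png

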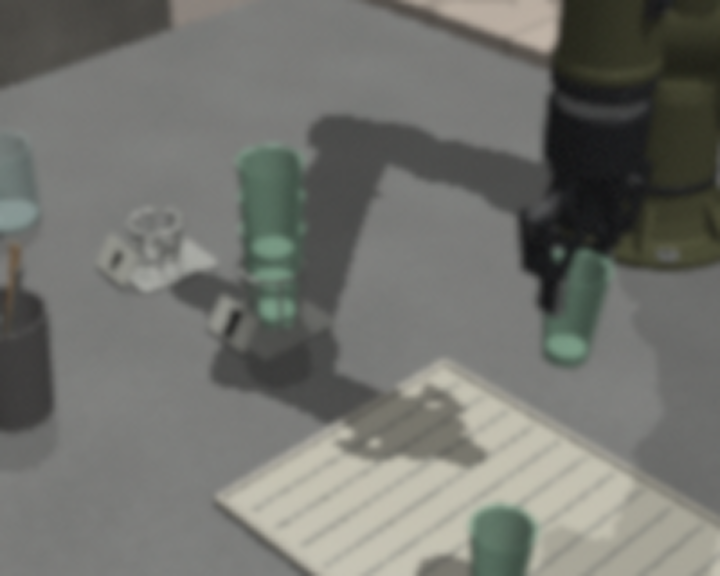

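```bash
python3 -c "
from h import *
snap('top','t18')
im=cv2.imread('pics/t18.png');cv2.imwrite('pics/t18c.png',cv2.resize(im[180:260,320:470],None,fx=5,fy=5,interpolation=cv2.INTER_CUBIC))
im=cv2.imread('pics/s18.png');cv2.imwrite('pics/s18d.png',cv2.resize(im[135:185,250:330],None,fx=9,fy=9,interpolation=cv2.INTER_CUBIC))"
```

```text
(no output)
```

View pics/t18c.png

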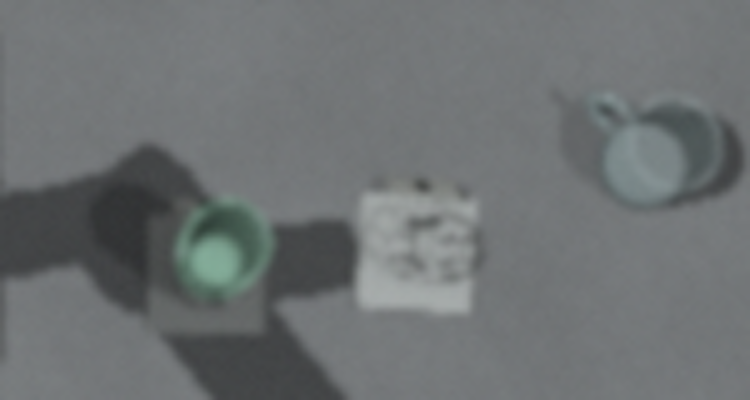

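View pics/s18d.png

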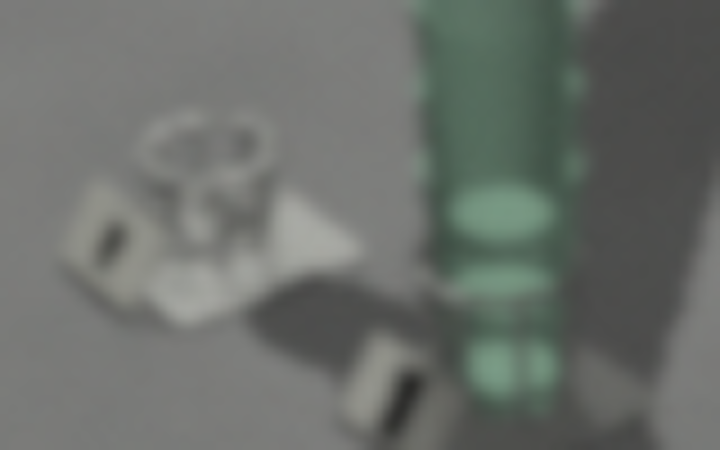

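Run:
```python
from h import *
from st import edges
from ov import ov
print(onplane("scene",[[272.2,150.9]],.0525))
r,cn,o=edges('t18',(388,212,422,246))
b=(cv2.boxPoints(r)+.5)/4-.5+o;P=onplane("top",b,.006)
print(r,P.round(4).tolist(),P.mean(0))
ov('t18','s18',[(.483,-.3,-.05,.0255,.055)],'os1')
```

```text
[[ 0.47174818 -0.33560888  0.0525    ]]
((60.196109771728516, 74.13671875), (93.26094818115234, 95.06493377685547), 3.9182491302490234) [[0.4243, -0.2778, 0.006], [0.5252, -0.2913, 0.006], [0.5149, -0.3905, 0.006], [0.4139, -0.3758, 0.006]] [ 0.4695701  -0.33384248  0.006     ]
```

View pics/os1_top.png

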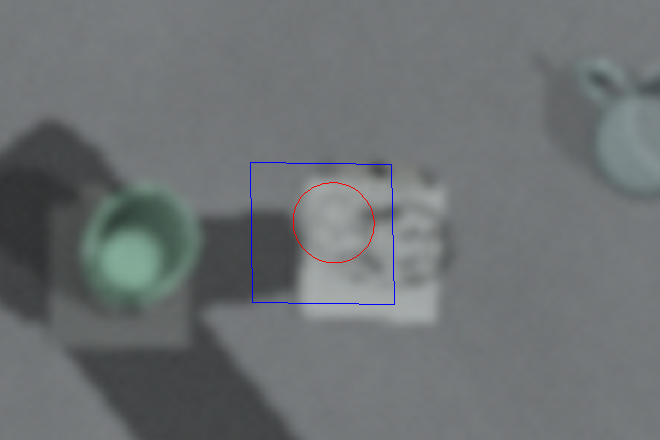

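View pics/os1_scene.png

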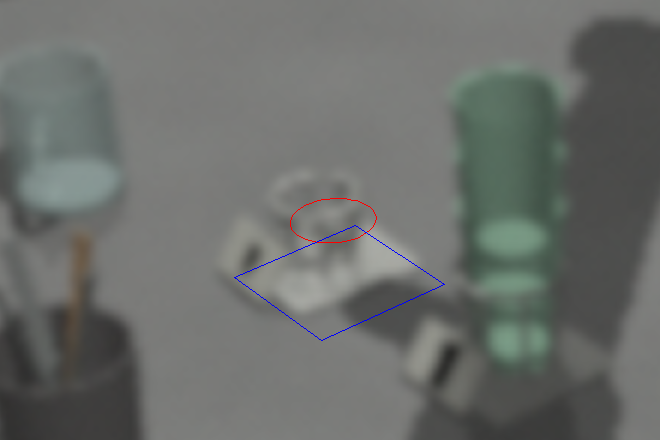

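Run:
```python
from ov import ov
ov('t18','s18',[(.4705,-.3345,-.07,.0255,.055)],'os2')
```

```text
(no output)
```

View pics/os2_top.png

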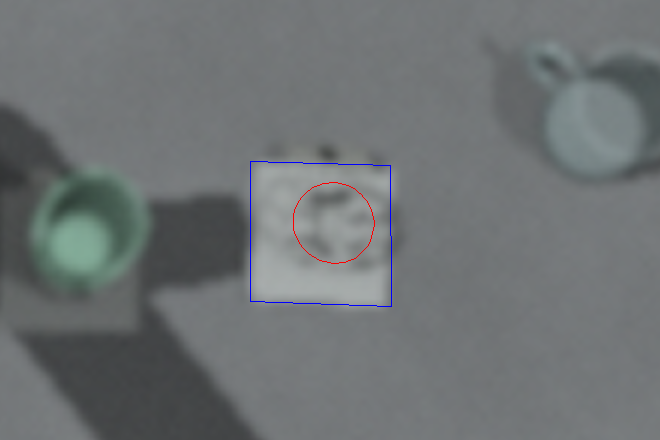

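View pics/os2_scene.png

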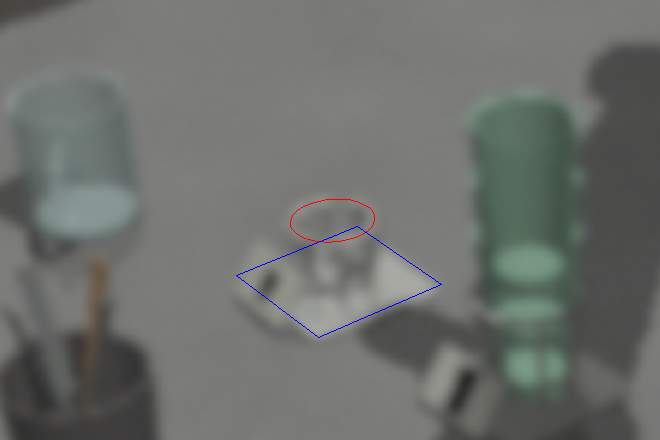

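>>> {"name": "servo_tool", "arguments": {"plan": [{"claw": -0.6,"travel": [0.5,-1.5,-2],"turn": [0,0,0]},{"claw": -0.6,"travel": [1,-4,-5],"turn": [0,0,0]},{"claw": -0.6,"travel": [2,-6,-8.3],"turn": [0,0,0]},{"claw": -0.6,"travel": [3,-7.5,-11.8],"turn": [0,0,0]},{"claw": -0.6,"travel": [3.5,-8,-15.5],"turn": [0,0,0]},{"claw": -0.6,"travel": [4,-8,-19.5],"turn": [0,0,0]},{"claw": -0.6,"travel": [4,-8,-23.5],"turn": [0,0,0]},{"claw": -0.6,"travel": [4,-8,-27.5],"turn": [0,0,0]},{"claw": -0.6,"travel": [4,-8,-31.5],"turn": [0,0,0]},{"claw": -0.6,"travel": [4,-8,-35.5],"turn": [0,0,0]}]}}

```text
time_s: 32.85
tcp_pos: [0.5078, -0.1389, 0.2878]
tcp_rot: [-1.571, 0.002, 0.002]
wrist_force: [1.2, -0.5, -1.6]
grip_width: 0.0505
```

```bash
python3 go.py .4705 -.3345 .28
```

```text
travel cm [ -3.73   0.78 -19.56] turn [-0.     0.    -0.002] t 32.85 pos [ 0.5078 -0.1389  0.2878] F [ 1.25 -0.53 -1.6 ] w 0.0505
```

>>> {"name": "servo_tool", "arguments": {"plan": [{"claw": -0.6,"travel": [-0.5,0,-4],"turn": [0,0,0]},{"claw": -0.6,"travel": [-1,0,-8],"turn": [0,0,0]},{"claw": -0.6,"travel": [-2,0,-12],"turn": [0,0,0]},{"claw": -0.6,"travel": [-3,2,-16],"turn": [0,0,0]},{"claw": -0.6,"travel": [-3.5,4,-18.5],"turn": [0,0,0]},{"claw": -0.6,"travel": [-3.7,6,-19.5],"turn": [0,0,0]},{"claw": -0.6,"travel": [-3.7,8,-19.5],"turn": [0,0,0]},{"claw": -0.6,"travel": [-3.7,10,-19.5],"turn": [0,0,0]},{"claw": -0.6,"travel": [-3.7,10,-19.5],"turn": [0,0,0]},{"claw": -0.6,"travel": [-3.7,10,-19.5],"turn": [0,0,0]}]}}

```text
time_s: 33.68
tcp_pos: [0.4708, -0.3313, 0.1874]
tcp_rot: [-1.569, 0.003, 0.003]
wrist_force: [0.4, -0.9, 0.2]
grip_width: 0.0508
```

>>> {"name": "servo_tool", "arguments": {"plan": [{"claw": -0.6,"travel": [0,0,0],"turn": [0,0,0]},{"claw": -0.6,"travel": [0,0,0],"turn": [0,0,0]},{"claw": -0.6,"travel": [0,0,0],"turn": [0,0,0]}]}}

```text
time_s: 33.93
tcp_pos: [0.4726, -0.3323, 0.1904]
tcp_rot: [-1.572, -0.002, -0.001]
wrist_force: [-0.2, -0.2, -1.5]
grip_width: 0.0505
```

```bash
python3 go.py .4705 -.3345 .11; python3 look.py s19 210 70 350 200 4.5
```

```text
travel cm [-0.23  8.04 -0.21] turn [0.001 0.001 0.002] t 33.9333 pos [ 0.4726 -0.3323  0.1904] F [-0.22 -0.21 -1.5 ] w 0.0505
```

View pics/s19c.png

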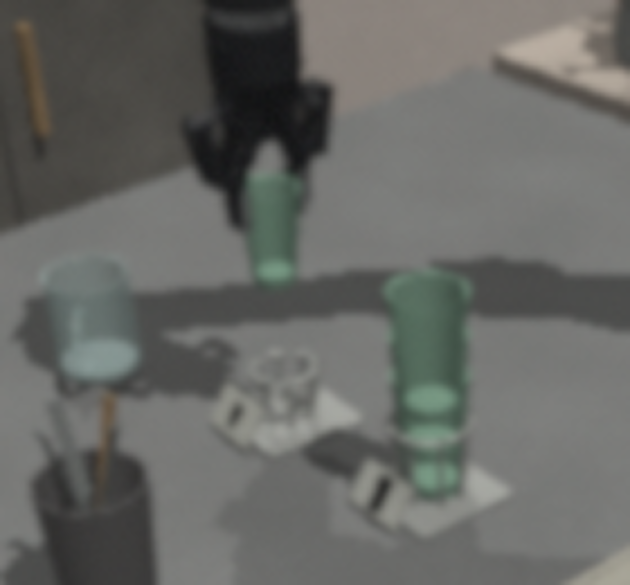

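>>> {"name": "servo_tool", "arguments": {"plan": [{"claw": -0.6,"travel": [-0.1,2,-0.1],"turn": [0,0,0]},{"claw": -0.6,"travel": [-0.2,4,-0.2],"turn": [0,0,0]},{"claw": -0.6,"travel": [-0.2,6,-0.2],"turn": [0,0,0]},{"claw": -0.6,"travel": [-0.2,7,-0.2],"turn": [0,0,0]},{"claw": -0.6,"travel": [-0.2,7.5,-0.2],"turn": [0,0,0]},{"claw": -0.6,"travel": [-0.2,7.5,-0.2],"turn": [0,0,0]},{"claw": -0.6,"travel": [-0.2,7.5,-0.2],"turn": [0,0,0]},{"claw": -0.6,"travel": [-0.2,7.5,-0.2],"turn": [0,0,0]}]}}

```text
time_s: 34.65
tcp_pos: [0.4707, -0.3346, 0.1154]
tcp_rot: [-1.572, -0.002, -0.001]
wrist_force: [-0.0, -0.3, -1.1]
grip_width: 0.0509
```

```bash
python3 go.py .4705 -.3345 .11; python3 look.py s20 230 100 330 200 6; python3 -c "
from h import *
im=cv2.imread('pics/s20.png')[...,::-1];z=robot.get_obs()['tcp_pos'][2]-.0515+.009
print([ (o[2],o[3],o[4]) for o in feet(im,(260,130,290,160),z,'scene')],z)"
```

```text
travel cm [-0.02  0.54  0.01] turn [0.001 0.    0.002] t 34.65 pos [ 0.4707 -0.3346  0.1154] F [-0.03 -0.34 -1.15] w 0.0509
[(array([272.42939331, 146.39487448]), np.int32(239), array([ 0.46978294, -0.33390054,  0.07288881]))] 0.07288881213098204
```

View pics/s20c.png

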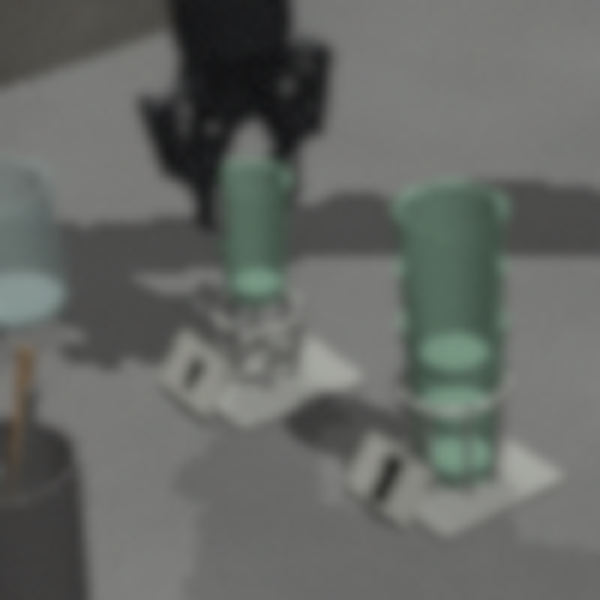

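>>> {"name": "servo_tool", "arguments": {"plan": [{"claw": -0.6,"travel": [0,0.7,0],"turn": [0,0,0]},{"claw": -0.6,"travel": [0,1.4,0],"turn": [0,0,0]},{"claw": -0.6,"travel": [0,2.1,0],"turn": [0,0,0]},{"claw": -0.6,"travel": [0,2.8,0],"turn": [0,0,0]},{"claw": -0.6,"travel": [0,3.5,0],"turn": [0,0,0]},{"claw": -0.6,"travel": [0,4.2,0],"turn": [0,0,0]},{"claw": -0.6,"travel": [0,4.8,0],"turn": [0,0,0]},{"claw": -0.6,"travel": [0,4.8,0],"turn": [0,0,0]},{"claw": -0.6,"travel": [0,4.8,0],"turn": [0,0,0]}]}}

```text
time_s: 35.45
tcp_pos: [0.4696, -0.334, 0.0656]
tcp_rot: [-1.571, 0.001, 0.001]
wrist_force: [0.1, 0.5, -1.4]
grip_width: 0.0507
```

>>> {"name": "servo_tool", "arguments": {"plan": [{"claw": -0.6,"travel": [0,0.2,0],"turn": [0,0,0]},{"claw": -0.6,"travel": [0,0.4,0],"turn": [0,0,0]},{"claw": -0.6,"travel": [0,0.6,0],"turn": [0,0,0]},{"claw": -0.6,"travel": [0,0.6,0],"turn": [0,0,0]},{"claw": -0.6,"travel": [0,0.6,0],"turn": [0,0,0]}]}}

```text
time_s: 35.87
tcp_pos: [0.4699, -0.3341, 0.0601]
tcp_rot: [-1.571, -0.0, -0.0]
wrist_force: [0.3, 0.9, -1.4]
grip_width: 0.0508
```

>>> {"name": "servo_tool", "arguments": {"plan": [{"claw": -0.6,"travel": [0,0.1,0],"turn": [0,0,0]},{"claw": -0.6,"travel": [0,0.2,0],"turn": [0,0,0]},{"claw": -0.6,"travel": [0,0.2,0],"turn": [0,0,0]},{"claw": -0.6,"travel": [0,0.2,0],"turn": [0,0,0]}]}}

```text
time_s: 36.2
tcp_pos: [0.4699, -0.3341, 0.058]
tcp_rot: [-1.571, -0.0, 0.0]
wrist_force: [0.5, -0.3, -1.3]
grip_width: 0.0505
```

>>> {"name": "servo_tool", "arguments": {"plan": [{"claw": -0.6,"travel": [0,0.1,0],"turn": [0,0,0]},{"claw": -0.6,"travel": [0,0.1,0],"turn": [0,0,0]},{"claw": -0.6,"travel": [0,0.1,0],"turn": [0,0,0]}]}}

```text
time_s: 36.45
tcp_pos: [0.4701, -0.3344, 0.0576]
tcp_rot: [-1.571, -0.0, -0.001]
wrist_force: [-0.4, 0.2, 2.9]
grip_width: 0.0505
```

>>> {"name": "servo_tool", "arguments": {"plan": [{"claw": -0.6,"travel": [0,0.05,0],"turn": [0,0,0]},{"claw": -0.6,"travel": [0,0.05,0],"turn": [0,0,0]},{"claw": -0.6,"travel": [0,0.05,0],"turn": [0,0,0]}]}}

```text
time_s: 36.7
tcp_pos: [0.4702, -0.3346, 0.0575]
tcp_rot: [-1.571, -0.001, -0.001]
wrist_force: [-1.2, 0.2, 6.7]
grip_width: 0.0506
```

>>> {"name": "servo_tool", "arguments": {"plan": [{"claw": 0.9,"travel": [0,0,0],"turn": [0,0,0]},{"claw": 0.9,"travel": [0,0,0],"turn": [0,0,0]},{"claw": 1,"travel": [0,0,0],"turn": [0,0,0]},{"claw": 1,"travel": [0,0,0],"turn": [0,0,0]},{"claw": 1,"travel": [0,0,0],"turn": [0,0,0]},{"claw": 1,"travel": [0,-2,0],"turn": [0,0,0]},{"claw": 1,"travel": [0,-5,0],"turn": [0,0,0]},{"claw": 1,"travel": [0,-9,0],"turn": [0,0,0]},{"claw": 1,"travel": [0,-13,0],"turn": [0,0,0]},{"claw": 1,"travel": [0,-16,0],"turn": [0,0,0]}]}}

```text
time_s: 37.53
tcp_pos: [0.4702, -0.3348, 0.2197]
tcp_rot: [-1.572, -0.002, -0.002]
wrist_force: [-0.3, -0.3, 1.5]
grip_width: 0.0854
```

>>> {"name": "servo_tool", "arguments": {"plan": [{"claw": 1,"travel": [0,-3,0],"turn": [0,0,0]},{"claw": 1,"travel": [0,-4,0],"turn": [0,0,0]},{"claw": 1,"travel": [0,-4,0],"turn": [0,0,0]},{"claw": 1,"travel": [0,-4,0],"turn": [0,0,0]}]}}

```text
time_s: 37.87
tcp_pos: [0.4697, -0.3339, 0.2559]
tcp_rot: [-1.57, -0.0, 0.0]
wrist_force: [0.9, 0.3, -0.9]
grip_width: 0.0853
```

```bash
python3 go.py .6046 .2745 .20; python3 look.py s21 230 100 330 200 6
```

```text
travel cm [13.49  5.62 60.84] turn [-0.  0. -0.] t 37.8667 pos [ 0.4697 -0.3339  0.2559] F [ 0.94  0.27 -0.93] w 0.0853
```

View pics/s21c.png

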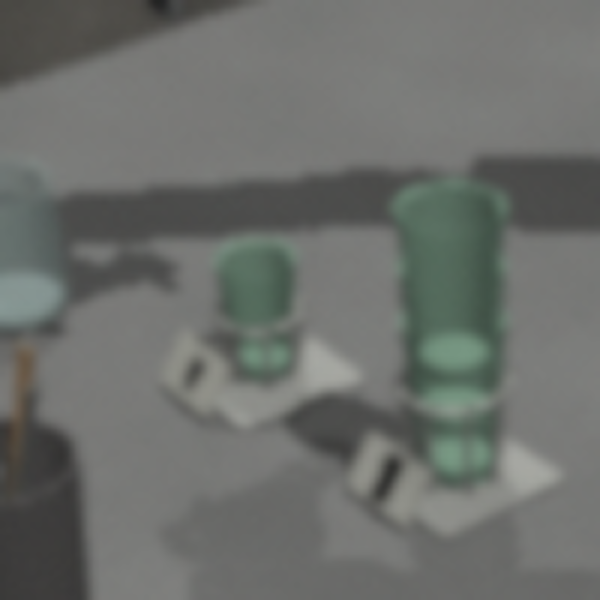

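>>> {"name": "servo_tool", "arguments": {"plan": [{"claw": 1,"travel": [0.5,-1,4],"turn": [0,0,0]},{"claw": 1,"travel": [1,-1,8],"turn": [0,0,0]},{"claw": 1,"travel": [2,-1,12],"turn": [0,0,0]},{"claw": 1,"travel": [3,-1,16],"turn": [0,0,0]},{"claw": 1,"travel": [4,-1,20],"turn": [0,0,0]},{"claw": 1,"travel": [5,-1,24],"turn": [0,0,0]},{"claw": 1,"travel": [6,-1,28],"turn": [0,0,0]},{"claw": 1,"travel": [7,0,32],"turn": [0,0,0]},{"claw": 1,"travel": [8,1,36],"turn": [0,0,0]},{"claw": 1,"travel": [9,2,40],"turn": [0,0,0]}]}}

```text
time_s: 38.75
tcp_pos: [0.5583, 0.0657, 0.2343]
tcp_rot: [-1.571, 0.003, 0.003]
wrist_force: [0.5, -0.1, 0.6]
grip_width: 0.0848
```

```bash
python3 go.py .6046 .2745 .14
```

```text
travel cm [ 4.67  9.41 20.88] turn [ 0.001  0.    -0.003] t 38.75 pos [0.5583 0.0657 0.2343] F [ 0.49 -0.13  0.62] w 0.0848
```

>>> {"name": "servo_tool", "arguments": {"plan": [{"claw": 1,"travel": [1,2,4],"turn": [0,0,0]},{"claw": 1,"travel": [2,4,8],"turn": [0,0,0]},{"claw": 1,"travel": [3,6,11.5],"turn": [0,0,0]},{"claw": 1,"travel": [3.7,7.5,15],"turn": [0,0,0]},{"claw": 1,"travel": [4.4,9,18.5],"turn": [0,0,0]},{"claw": 1,"travel": [4.7,9.4,20.5],"turn": [0,0,0]},{"claw": 1,"travel": [4.7,9.4,20.9],"turn": [0,0,0]},{"claw": 1,"travel": [4.7,9.4,20.9],"turn": [0,0,0]},{"claw": 1,"travel": [4.7,9.4,20.9],"turn": [0,0,0]},{"claw": 1,"travel": [4.7,9.4,20.9],"turn": [0,0,0]}]}}

```text
time_s: 39.58
tcp_pos: [0.6066, 0.27, 0.1429]
tcp_rot: [-1.572, 0.003, -0.002]
wrist_force: [-0.3, -0.1, 0.7]
grip_width: 0.0855
```

```bash
python3 go.py .6046 .2745 .062
```

```text
travel cm [-0.2   8.09  0.46] turn [ 0.002 -0.003 -0.   ] t 39.5833 pos [0.6066 0.27   0.1429] F [-0.27 -0.05  0.71] w 0.0855
```

>>> {"name": "servo_tool", "arguments": {"plan": [{"claw": 1,"travel": [-0.2,2,0.3],"turn": [0,0,0]},{"claw": 1,"travel": [-0.2,4,0.3],"turn": [0,0,0]},{"claw": 1,"travel": [-0.2,6,0.3],"turn": [0,0,0]},{"claw": 1,"travel": [-0.2,7.5,0.3],"turn": [0,0,0]},{"claw": 1,"travel": [-0.2,8,0.3],"turn": [0,0,0]},{"claw": 1,"travel": [-0.2,8,0.3],"turn": [0,0,0]},{"claw": 1,"travel": [-0.2,8,0.3],"turn": [0,0,0]},{"claw": 1,"travel": [-0.2,8,0.3],"turn": [0,0,0]}]}}

```text
time_s: 40.25
tcp_pos: [0.6055, 0.2755, 0.0649]
tcp_rot: [-1.57, -0.001, -0.003]
wrist_force: [0.5, -0.2, 0.2]
grip_width: 0.0855
```

```bash
python3 go.py .6046 .2745 .061;python3 look.py s22 310 170 420 280 5
```

```text
travel cm [-0.09  0.39 -0.1 ] turn [-0.001 -0.001  0.002] t 40.25 pos [0.6055 0.2755 0.0649] F [ 0.5  -0.23  0.21] w 0.0855
```

View pics/s22c.png

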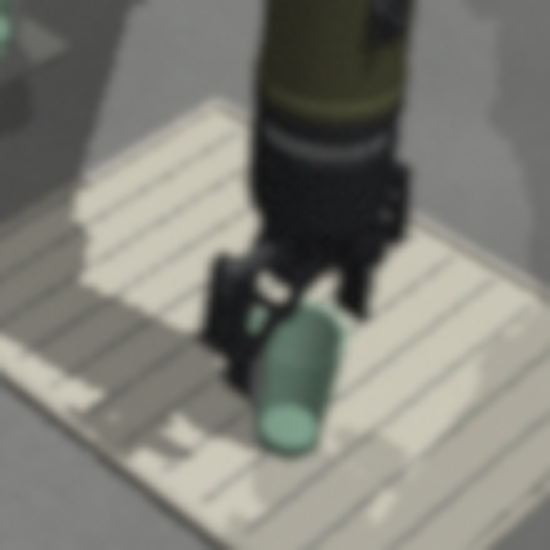

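>>> {"name": "servo_tool", "arguments": {"plan": [{"claw": 1,"travel": [-0.1,0.3,-0.1],"turn": [0,0,0]},{"claw": 1,"travel": [-0.1,0.3,-0.1],"turn": [0,0,0]},{"claw": 1,"travel": [-0.1,0.3,-0.1],"turn": [0,0,0]},{"claw": -0.6,"travel": [-0.1,0.3,-0.1],"turn": [0,0,0]},{"claw": -0.6,"travel": [-0.1,0.3,-0.1],"turn": [0,0,0]},{"claw": -0.6,"travel": [-0.1,0.3,-0.1],"turn": [0,0,0]},{"claw": -0.6,"travel": [-0.1,0.3,-0.1],"turn": [0,0,0]},{"claw": -0.6,"travel": [-0.1,0.3,-0.1],"turn": [0,0,0]},{"claw": -0.6,"travel": [-0.1,0.3,-0.1],"turn": [0,0,0]},{"claw": -0.6,"travel": [-0.1,0.3,-0.1],"turn": [0,0,0]}], "newtons": 25}}

```text
time_s: 41.13
tcp_pos: [0.6036, 0.2749, 0.0605]
tcp_rot: [-1.57, -0.0, -0.0]
wrist_force: [-0.5, 0.7, 3.1]
grip_width: 0.0506
```

>>> {"name": "servo_tool", "arguments": {"plan": [{"claw": -0.6,"travel": [0,0,0],"turn": [0,0,0]},{"claw": -0.6,"travel": [0,0,0],"turn": [0,0,0]},{"claw": -0.6,"travel": [0,0,0],"turn": [0,0,0]}]}}

```text
time_s: 41.38
tcp_pos: [0.6035, 0.2749, 0.0605]
tcp_rot: [-1.57, -0.0, -0.0]
wrist_force: [-0.0, -0.0, 4.2]
grip_width: 0.0506
```

>>> {"name": "servo_tool", "arguments": {"plan": [{"claw": -0.6,"travel": [0,-1,0],"turn": [0,0,0]},{"claw": -0.6,"travel": [0,-3,0],"turn": [0,0,0]},{"claw": -0.6,"travel": [0,-6,0],"turn": [0,0,0]},{"claw": -0.6,"travel": [0,-9,0],"turn": [0,0,0]},{"claw": -0.6,"travel": [0,-12,0],"turn": [0,0,0]},{"claw": -0.6,"travel": [0,-15,0],"turn": [0,0,0]},{"claw": -0.6,"travel": [0,-15,0],"turn": [0,0,0]},{"claw": -0.6,"travel": [0,-15,0],"turn": [0,0,0]},{"claw": -0.6,"travel": [0,-15,0],"turn": [0,0,0]}]}}

```text
time_s: 42.13
tcp_pos: [0.6026, 0.2745, 0.2092]
tcp_rot: [-1.571, 0.001, 0.001]
wrist_force: [-0.7, 0.6, -2.7]
grip_width: 0.0505
```

```bash
python3 go.py .4705 -.3345 .28;python3 look.py s23 230 90 430 250 3.6; python3 -c "
from h import *
im=cv2.imread('pics/s23.png')[...,::-1];z=robot.get_obs()['tcp_pos'][2]-.054+.009
print([ (o[2],o[3],o[4]) for o in feet(im,(340,160,410,240),z,'scene')],z)"
```

```text
travel cm [-13.22  -7.02 -60.9 ] turn [ 0.001  0.    -0.002] t 42.1333 pos [0.6026 0.2745 0.2092] F [-0.7   0.64 -2.71] w 0.0505
[(array([372.10483871, 215.34108159]), np.int32(1054), array([0.60123186, 0.27241792, 0.16332604]))] 0.16332603835228235
```

View pics/s23c.png

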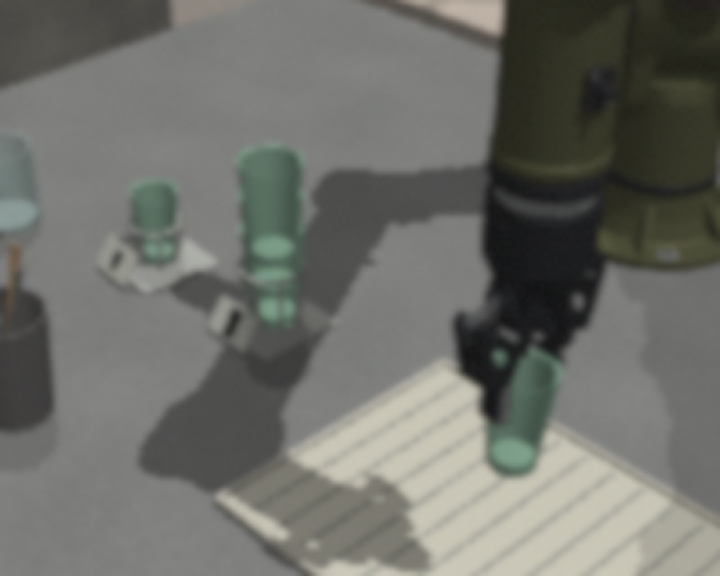

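>>> {"name": "servo_tool", "arguments": {"plan": [{"claw": -0.6,"travel": [-0.5,-1.5,-2],"turn": [0,0,0]},{"claw": -0.6,"travel": [-1.2,-3.5,-5],"turn": [0,0,0]},{"claw": -0.6,"travel": [-2,-5,-8.5],"turn": [0,0,0]},{"claw": -0.6,"travel": [-2.7,-6.5,-12],"turn": [0,0,0]},{"claw": -0.6,"travel": [-3.5,-7.5,-15.5],"turn": [0,0,0]},{"claw": -0.6,"travel": [-4.3,-8,-19.3],"turn": [0,0,0]},{"claw": -0.6,"travel": [-5.1,-8,-23.1],"turn": [0,0,0]},{"claw": -0.6,"travel": [-5.9,-8,-26.9],"turn": [0,0,0]},{"claw": -0.6,"travel": [-6.7,-8,-30.7],"turn": [0,0,0]},{"claw": -0.6,"travel": [-7.5,-8,-34.5],"turn": [0,0,0]}]}}

```text
time_s: 43.02
tcp_pos: [0.5267, -0.0718, 0.2884]
tcp_rot: [-1.571, 0.002, 0.003]
wrist_force: [0.4, -0.5, 0.6]
grip_width: 0.0511
```

```bash
python3 go.py .4705 -.3345 .28
```

```text
travel cm [ -5.62   0.86 -26.27] turn [-0.     0.    -0.003] t 43.0167 pos [ 0.5267 -0.0718  0.2884] F [ 0.36 -0.45  0.57] w 0.0511
```

>>> {"name": "servo_tool", "arguments": {"plan": [{"claw": -0.6,"travel": [-0.8,0,-4],"turn": [0,0,0]},{"claw": -0.6,"travel": [-1.6,0,-8],"turn": [0,0,0]},{"claw": -0.6,"travel": [-2.5,0,-12],"turn": [0,0,0]},{"claw": -0.6,"travel": [-3.4,0,-16],"turn": [0,0,0]},{"claw": -0.6,"travel": [-4.3,0,-20],"turn": [0,0,0]},{"claw": -0.6,"travel": [-5,2,-23.5],"turn": [0,0,0]},{"claw": -0.6,"travel": [-5.5,4,-25.7],"turn": [0,0,0]},{"claw": -0.6,"travel": [-5.6,6,-26.2],"turn": [0,0,0]},{"claw": -0.6,"travel": [-5.6,8,-26.2],"turn": [0,0,0]},{"claw": -0.6,"travel": [-5.6,8,-26.2],"turn": [0,0,0]}]}}

```text
time_s: 43.85
tcp_pos: [0.4688, -0.3309, 0.2044]
tcp_rot: [-1.567, 0.009, 0.006]
wrist_force: [-0.1, 1.7, -1.6]
grip_width: 0.0506
```

>>> {"name": "servo_tool", "arguments": {"plan": [{"claw": -0.6,"travel": [0,0,0],"turn": [0,0,0]},{"claw": -0.6,"travel": [0,0,0],"turn": [0,0,0]},{"claw": -0.6,"travel": [0,0,0],"turn": [0,0,0]}]}}

```text
time_s: 44.1
tcp_pos: [0.4732, -0.3321, 0.2113]
tcp_rot: [-1.571, -0.002, -0.0]
wrist_force: [0.9, -0.6, -0.9]
grip_width: 0.0508
```

```bash
python3 go.py .4701 -.334 .16; python3 look.py s24 210 70 350 200 4.5; python3 -c "
from h import *
im=cv2.imread('pics/s24.png')[...,::-1];z=robot.get_obs()['tcp_pos'][2]-.0525+.009
print([ (o[2],o[3],o[4]) for o in feet(im,(255,110,290,138),z,'scene')],z)"
```

```text
travel cm [-0.32  5.13 -0.19] turn [0.001 0.001 0.002] t 44.1 pos [ 0.4732 -0.3321  0.2113] F [ 0.85 -0.59 -0.91] w 0.0508
[(array([269.63261421, 124.74175127]), np.int32(197), array([ 0.47351899, -0.33349811,  0.1679041 ]))] 0.16790410298432903
```

View pics/s24c.png

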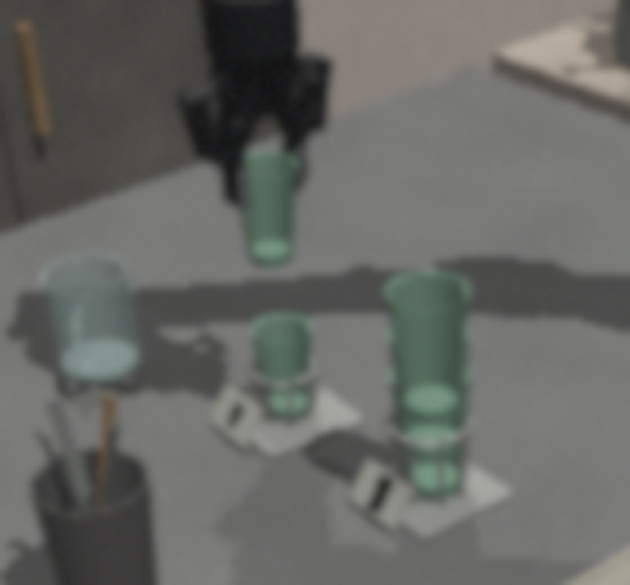

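>>> {"name": "servo_tool", "arguments": {"plan": [{"claw": -0.6,"travel": [-0.1,1.5,-0.1],"turn": [0,0,0]},{"claw": -0.6,"travel": [-0.2,3,-0.1],"turn": [0,0,0]},{"claw": -0.6,"travel": [-0.2,4.5,-0.1],"turn": [0,0,0]},{"claw": -0.6,"travel": [-0.2,5.1,-0.1],"turn": [0,0,0]},{"claw": -0.6,"travel": [-0.2,5.1,-0.1],"turn": [0,0,0]},{"claw": -0.6,"travel": [-0.2,5.1,-0.1],"turn": [0,0,0]},{"claw": -0.6,"travel": [-0.2,5.1,-0.1],"turn": [0,0,0]}]}}

```text
time_s: 44.73
tcp_pos: [0.4711, -0.3337, 0.1604]
tcp_rot: [-1.572, -0.002, -0.001]
wrist_force: [-0.1, 0.3, -0.6]
grip_width: 0.0504
```

```bash
python3 go.py .4701 -.334 .12; python3 look.py s25 230 90 310 180 6.5; python3 -c "
from h import *
im=cv2.imread('pics/s25.png')[...,::-1];z=robot.get_obs()['tcp_pos'][2]-.0525+.009
print([ (o[2],o[3],o[4]) for o in feet(im,(255,110,290,150),z,'scene')],z)"
```

```text
travel cm [-0.11  4.04 -0.03] turn [0.001 0.    0.002] t 44.7333 pos [ 0.4711 -0.3337  0.1604] F [-0.09  0.27 -0.63] w 0.0504
[(array([270.97781385, 136.46807359]), np.int32(231), array([ 0.47138142, -0.33505816,  0.11691394]))] 0.11691393808502214
```

View pics/s25c.png

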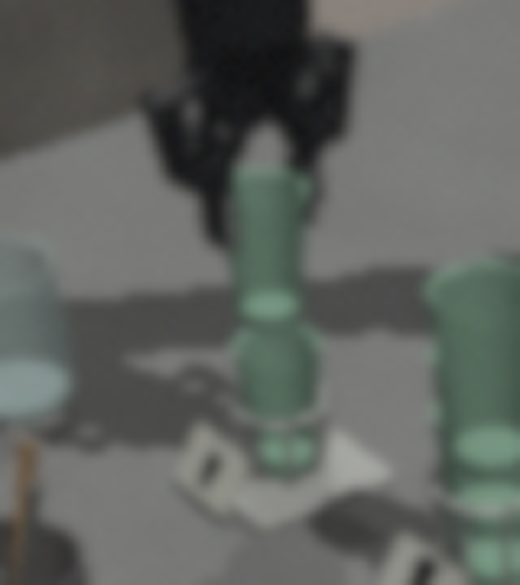

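>>> {"name": "servo_tool", "arguments": {"plan": [{"claw": -0.6,"travel": [0,0.7,0],"turn": [0,0,0]},{"claw": -0.6,"travel": [0,1.4,0],"turn": [0,0,0]},{"claw": -0.6,"travel": [0,2.1,0],"turn": [0,0,0]},{"claw": -0.6,"travel": [0,2.8,0],"turn": [0,0,0]},{"claw": -0.6,"travel": [0,3.5,0],"turn": [0,0,0]},{"claw": -0.6,"travel": [0,4.0,0],"turn": [0,0,0]},{"claw": -0.6,"travel": [0,4.0,0],"turn": [0,0,0]},{"claw": -0.6,"travel": [0,4.0,0],"turn": [0,0,0]}]}}

```text
time_s: 45.45
tcp_pos: [0.4701, -0.3332, 0.1187]
tcp_rot: [-1.571, 0.001, 0.001]
wrist_force: [0.2, 0.2, -1.0]
grip_width: 0.0504
```

>>> {"name": "servo_tool", "arguments": {"plan": [{"claw": -0.6,"travel": [0,0.5,0],"turn": [0,0,0]},{"claw": -0.6,"travel": [0,0.9,0],"turn": [0,0,0]},{"claw": -0.6,"travel": [0,1.2,0],"turn": [0,0,0]},{"claw": -0.6,"travel": [0,1.4,0],"turn": [0,0,0]},{"claw": -0.6,"travel": [0,1.4,0],"turn": [0,0,0]},{"claw": -0.6,"travel": [0,1.4,0],"turn": [0,0,0]}]}}

```text
time_s: 45.95
tcp_pos: [0.4703, -0.3332, 0.105]
tcp_rot: [-1.571, 0.0, 0.0]
wrist_force: [0.9, -0.4, -1.8]
grip_width: 0.051
```

>>> {"name": "servo_tool", "arguments": {"plan": [{"claw": -0.6,"travel": [0,0.2,0],"turn": [0,0,0]},{"claw": -0.6,"travel": [0,0.4,0],"turn": [0,0,0]},{"claw": -0.6,"travel": [0,0.4,0],"turn": [0,0,0]},{"claw": -0.6,"travel": [0,0.4,0],"turn": [0,0,0]}]}}

```text
time_s: 46.28
tcp_pos: [0.4702, -0.3332, 0.101]
tcp_rot: [-1.571, 0.0, 0.0]
wrist_force: [0.1, -0.8, -1.0]
grip_width: 0.0509
```

>>> {"name": "servo_tool", "arguments": {"plan": [{"claw": -0.6,"travel": [0,0.1,0],"turn": [0,0,0]},{"claw": -0.6,"travel": [0,0.2,0],"turn": [0,0,0]},{"claw": -0.6,"travel": [0,0.2,0],"turn": [0,0,0]},{"claw": -0.6,"travel": [0,0.2,0],"turn": [0,0,0]}]}}

```text
time_s: 46.62
tcp_pos: [0.4703, -0.3332, 0.0991]
tcp_rot: [-1.571, 0.0, 0.0]
wrist_force: [-0.7, -0.6, -1.4]
grip_width: 0.0505
```

>>> {"name": "servo_tool", "arguments": {"plan": [{"claw": -0.6,"travel": [0,0.1,0],"turn": [0,0,0]},{"claw": -0.6,"travel": [0,0.2,0],"turn": [0,0,0]},{"claw": -0.6,"travel": [0,0.2,0],"turn": [0,0,0]},{"claw": -0.6,"travel": [0,0.2,0],"turn": [0,0,0]}]}}

```text
time_s: 46.95
tcp_pos: [0.4702, -0.3332, 0.0971]
tcp_rot: [-1.571, 0.0, 0.0]
wrist_force: [0.1, 1.0, -1.0]
grip_width: 0.0506
```

>>> {"name": "servo_tool", "arguments": {"plan": [{"claw": -0.6,"travel": [0,0.1,0],"turn": [0,0,0]},{"claw": -0.6,"travel": [0,0.1,0],"turn": [0,0,0]},{"claw": -0.6,"travel": [0,0.1,0],"turn": [0,0,0]}]}}

```text
time_s: 47.2
tcp_pos: [0.4702, -0.3333, 0.0962]
tcp_rot: [-1.571, 0.0, 0.0]
wrist_force: [-1.7, 0.3, 0.2]
grip_width: 0.0506
```

>>> {"name": "servo_tool", "arguments": {"plan": [{"claw": -0.6,"travel": [0,0.1,0],"turn": [0,0,0]},{"claw": -0.6,"travel": [0,0.1,0],"turn": [0,0,0]},{"claw": -0.6,"travel": [0,0.1,0],"turn": [0,0,0]}]}}

```text
time_s: 47.45
tcp_pos: [0.4702, -0.3334, 0.0953]
tcp_rot: [-1.571, 0.0, -0.0]
wrist_force: [-2.5, 1.2, 3.9]
grip_width: 0.0504
```

>>> {"name": "servo_tool", "arguments": {"plan": [{"claw": -0.6,"travel": [-0.07,0,0.05],"turn": [0,0,0]},{"claw": -0.6,"travel": [-0.07,0,0.05],"turn": [0,0,0]},{"claw": -0.6,"travel": [-0.07,0,0.05],"turn": [0,0,0]}]}}

```text
time_s: 47.7
tcp_pos: [0.4698, -0.3328, 0.0952]
tcp_rot: [-1.571, -0.0, -0.0]
wrist_force: [-1.3, 0.0, 2.2]
grip_width: 0.0504
```

>>> {"name": "servo_tool", "arguments": {"plan": [{"claw": -0.6,"travel": [0,0.05,0],"turn": [0,0,0]},{"claw": -0.6,"travel": [0,0.05,0],"turn": [0,0,0]},{"claw": -0.6,"travel": [0,0.05,0],"turn": [0,0,0]}]}}

```text
time_s: 47.95
tcp_pos: [0.4698, -0.3328, 0.0947]
tcp_rot: [-1.571, -0.0, -0.0]
wrist_force: [-2.7, 0.2, 3.2]
grip_width: 0.0506
```

>>> {"name": "servo_tool", "arguments": {"plan": [{"claw": -0.6,"travel": [-0.08,0,0],"turn": [0,0,0]},{"claw": -0.6,"travel": [-0.08,0,0],"turn": [0,0,0]},{"claw": -0.6,"travel": [-0.08,0,0],"turn": [0,0,0]}]}}

```text
time_s: 48.2
tcp_pos: [0.4695, -0.3327, 0.0948]
tcp_rot: [-1.571, -0.001, -0.001]
wrist_force: [-0.2, -0.1, 2.3]
grip_width: 0.0508
```

>>> {"name": "servo_tool", "arguments": {"plan": [{"claw": -0.6,"travel": [0,0.05,0],"turn": [0,0,0]},{"claw": -0.6,"travel": [0,0.05,0],"turn": [0,0,0]},{"claw": -0.6,"travel": [0,0.05,0],"turn": [0,0,0]}]}}

```text
time_s: 48.45
tcp_pos: [0.4693, -0.3329, 0.0945]
tcp_rot: [-1.571, -0.001, -0.001]
wrist_force: [-0.0, -0.6, 3.8]
grip_width: 0.0505
```

>>> {"name": "servo_tool", "arguments": {"plan": [{"claw": -0.6,"travel": [0,0.04,0],"turn": [0,0,0]},{"claw": -0.6,"travel": [0,0.04,0],"turn": [0,0,0]},{"claw": -0.6,"travel": [0,0.04,0],"turn": [0,0,0]}]}}

```text
time_s: 48.7
tcp_pos: [0.4693, -0.3329, 0.0941]
tcp_rot: [-1.571, -0.001, -0.001]
wrist_force: [0.3, -0.9, 5.3]
grip_width: 0.0508
```

>>> {"name": "servo_tool", "arguments": {"plan": [{"claw": 0.9,"travel": [0,0,0],"turn": [0,0,0]},{"claw": 0.9,"travel": [0,0,0],"turn": [0,0,0]},{"claw": 1,"travel": [0,0,0],"turn": [0,0,0]},{"claw": 1,"travel": [0,0,0],"turn": [0,0,0]},{"claw": 1,"travel": [0,0,0],"turn": [0,0,0]},{"claw": 1,"travel": [0,-2,0],"turn": [0,0,0]},{"claw": 1,"travel": [0,-5,0],"turn": [0,0,0]},{"claw": 1,"travel": [0,-9,0],"turn": [0,0,0]},{"claw": 1,"travel": [0,-13,0],"turn": [0,0,0]},{"claw": 1,"travel": [0,-16,0],"turn": [0,0,0]}]}}

```text
time_s: 49.53
tcp_pos: [0.469, -0.3334, 0.2569]
tcp_rot: [-1.572, -0.002, -0.002]
wrist_force: [0.6, 0.1, -0.2]
grip_width: 0.0857
```

>>> {"name": "servo_tool", "arguments": {"plan": [{"claw": 1,"travel": [0,-2,0],"turn": [0,0,0]},{"claw": 1,"travel": [0,-2,0],"turn": [0,0,0]},{"claw": 1,"travel": [0,-2,0],"turn": [0,0,0]},{"claw": 1,"travel": [0,-2,0],"turn": [0,0,0]}]}}

```text
time_s: 49.87
tcp_pos: [0.4684, -0.3323, 0.2727]
tcp_rot: [-1.57, 0.001, 0.001]
wrist_force: [-0.1, 0.2, -0.3]
grip_width: 0.0853
```

```bash
python3 go.py .6 .1 .3;python3 look.py s26 230 90 330 190 6
```

```text
travel cm [13.16 -2.71 43.24] turn [-0.001  0.    -0.001] t 49.8667 pos [ 0.4684 -0.3323  0.2727] F [-0.05  0.25 -0.28] w 0.0853
```

View pics/s26c.png

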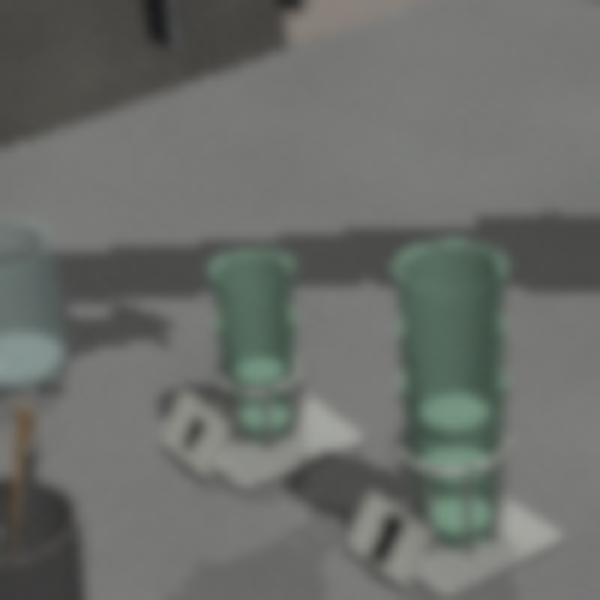

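>>> {"name": "servo_tool", "arguments": {"plan": [{"claw": 1,"travel": [1,-2,4],"turn": [0,0,0]},{"claw": 1,"travel": [2,-2.7,8],"turn": [0,0,0]},{"claw": 1,"travel": [3.5,-2.7,12],"turn": [0,0,0]},{"claw": 1,"travel": [5,-2.7,16],"turn": [0,0,0]},{"claw": 1,"travel": [6,-2.7,20],"turn": [0,0,0]},{"claw": 1,"travel": [7,-2.7,24],"turn": [0,0,0]},{"claw": 1,"travel": [8,-2.7,28],"turn": [0,0,0]},{"claw": 1,"travel": [9,-2.7,32],"turn": [0,0,0]},{"claw": 1,"travel": [10,-2.7,36],"turn": [0,0,0]},{"claw": 1,"travel": [11,-2.7,40],"turn": [0,0,0]}]}}

```text
time_s: 50.75
tcp_pos: [0.5774, 0.0659, 0.299]
tcp_rot: [-1.571, 0.002, 0.002]
wrist_force: [0.6, -0.2, 0.8]
grip_width: 0.0855
```

>>> {"name": "servo_tool", "arguments": {"plan": [{"claw": 1,"travel": [0,0,0],"turn": [0,0,0]},{"claw": 1,"travel": [0,0,0],"turn": [0,0,0]},{"claw": 1,"travel": [0,0,0],"turn": [0,0,0]},{"claw": 1,"travel": [0,0,0],"turn": [0,0,0]}]}}

```text
time_s: 51.08
tcp_pos: [0.5776, 0.0618, 0.3]
tcp_rot: [-1.572, 0.003, -0.001]
wrist_force: [-0.6, -0.4, 0.2]
grip_width: 0.0853
```

Run:
```python
from h import *
snap("scene","sF");snap("top","tF")
big={n:cv2.resize(cv2.imread(f'pics/{t}.png'),None,fx=6,fy=6,interpolation=cv2.INTER_CUBIC) for n,t in(("top","tF"),("scene","sF"))}
for (x,y,zs,r,h) in((.4555,-.154,(.006,.0438,.0816),.033,.11),(.4697,-.3335,(.006,.0413),.027,.085)):
  for n in big:
    for z in zs:
        q=((proj(n,circ((x,y),z+h,r))+.5)*6-.5).round().astype(int);cv2.polylines(big[n],[q],True,(0,0,255),1)
cv2.imwrite('pics/F_s.png',big["scene"][640:1200,1500:2100]);cv2.imwrite('pics/F_t.png',big["top"][1180:1560,2020:2600])
```

```text
(no output)
```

View pics/F_s.png

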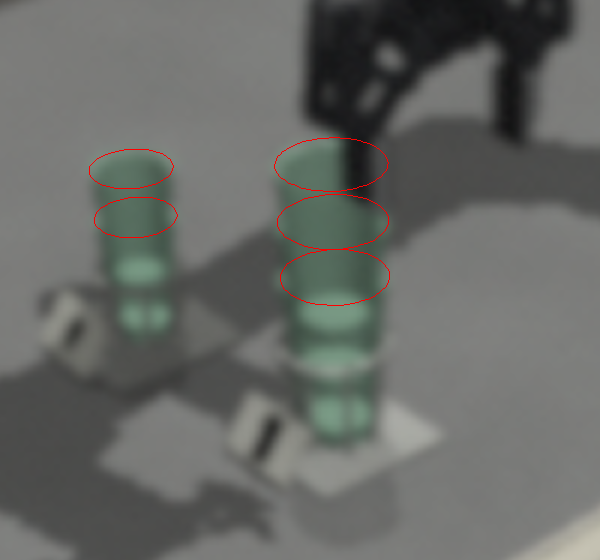

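View pics/F_t.png

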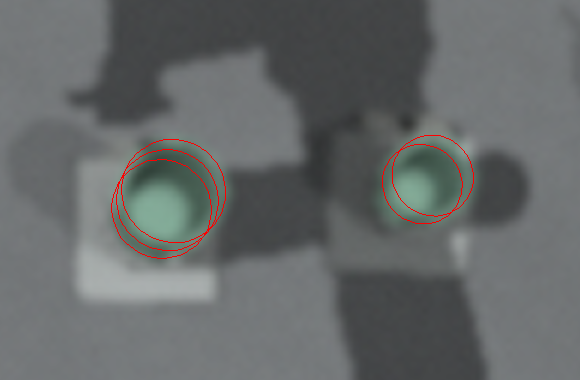

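View pics/sF.png

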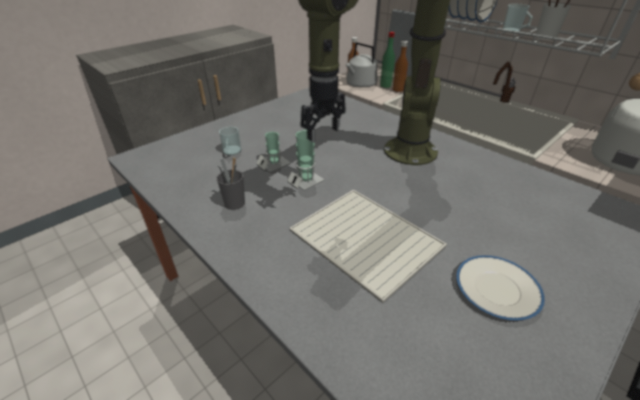

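```bash
python3 -c "
from plant import robot
print(robot.finish_job(), robot.get_obs()['time_s'])"
```

```text
the job is handed in; nothing more can be done
the job is handed in; nothing more can be done
```

I moved all five glasses off the tray and handed the job in at about 51 s of the 208 s allowed; no verdict is reported. The three tall glasses are nested on the tall stand and the two small ones on the small stand.

- **Small stand:** it was knocked about 4 cm aside partway through. I saw this in the scene picture while holding the first small glass, measured the stand again in both views, and placed both small glasses at its new position.
- **Placing:** every glass reached its resting height within about 1 mm of what I calculated. The wrist force when resting was about 13 N for the first tall glass on the stand floor and under 8 N for the others. The second tall glass and the second small glass first touched one side wall, with under 6 N sideways. I shifted each by 1–2 mm until the sideways force was gone, then set it down.
- **Last check:** in both final views the rims lie close to where loosely nested, upright glasses should be. The tray is empty, and the plate, mug and cutlery cup look where they were; I judged those by eye and did not measure them. The gripper was open and clear of everything.
- **Disagreement:** the two cameras differed by up to about 3 mm on one small glass, within what the grip and the tapered holder could absorb.

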